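# Return the sockets to the clip rail and check the set in

### The arm

A 7-joint arm with a two-finger parallel gripper is mounted at the origin on the work surface. World frame = base frame: x ahead of the robot, y to its left, z up, the work surface at z = 0. Lengths are in m, angles in rad, forces in N, time in s.
With the tool pointing down it reaches from about 0.425 to 0.875 m from the base axis. Payload 4.7 kg.
Tool frame: the origin (TCP) lies on the centre line of the jaws, within the pads' length; the fingertips stand 8 mm ahead of it and the grasp point (between the pads) lies 11 mm behind it; z points along the fingers, y is the direction in which the jaws open and shut (so a half turn about z gives the same grasp; the last joint's range is limited). The gripper opens to 87 mm and grips with 3 to 60 N. Pads are 19 mm wide; open, the fingers measure 117 mm over their backs; the gripper's body (75 mm by 190 mm) begins 51 mm behind the grasp point.
Start: joints at [1.212, 0.321, -0.07, 1.45, 0.023, 1.371, -0.057], TCP at [0.237, -0.605, 0.231] pointing down, gripper open.
Joint ranges: [-2.86, 2.86], [-0.3, 2.09], [-1.38, 1.24], [0.06, 2.45], [-1.56, 4.7], [0.09, 2.05], [-2.69, 2.69]. Speed limits (rad/s): [2.57, 2.57, 3.14, 3.14, 3.14, 3.14, 3.14].

### API

Orientations are given as a rotation vector (axis times angle).
In Python, from bench import status, optics, order gives the robot as it stands.
- The arm moves only by the tool step_arm, never from a script. Its argument "rows" is a list of rows, each a list of 3 entries, a list of its own where there are three numbers: the turn, a rotation vector about the tool's x, y, z in degrees, then the shift along the tool's x, y, z in mm, then the finger opening in mm, from 0 to 87. A call has 1 to 12 rows; each row shifts and turns the pose as measured when the row begins, along the tool's axes as they then stand; what a row does not reach is not made up. A row lasts 1/12 s, in which the tool goes at most 41.7 mm and 7.16 degrees, less where a joint would pass 70% of its speed; a pose out of reach is approached as far as the arm can. A call is refused whole if a number of a shift passes 41.7 or a number of a turn 7.16, either way. A call with a gripper value outside its range is refused whole. The fingers move at their own pace and stop on an object; "grip_force" is the grip in N (left out, the last holds). Time passes only in rows, so rows that do not move let the fingers close. It gives the time, the measured TCP pose, the force and the opening at its end, in the units of the state.
- status.get_state(): the state, without advancing time (a new reading comes with each control period).
- optics.get_image(name): name is "scene" or "top"; returns a dict with "frame" (400x640x3 uint8, red, green, blue), "range_z" (400x640 float32, m along the optical axis (not along the pixel's ray), 0 where there is no reading), "K" (3x3 intrinsics, pixels), "R" (3x3) and "t" (3): a world point X has camera coordinates R X + t. Camera axes: x right, y down, z forward; pixel columns grow to the right and rows downward; lengths in m; the calibration is good to about 2 mm. A picture is of the moment at which its call begins.
- order.close_job(): hands the job in, once; it reports no verdict.
The state is a dict: "time": time; "joint_positions": joint angles; "qd": joint speeds; "joint_torque": joint torques, N m; "position": TCP position; "tool_rot": TCP orientation; "ft_force": force on the tool from outside, world axes, zero at the start; "torque": the same for the moment, N m; "grip_width": opening from 0.0 (shut) to 1.0 (fully open).
Only numpy, scipy, OpenCV 4.12 (cv2) and the standard library are available. Lean on these libraries where they do the work, as an engineer would, in place of code of your own. Each camera call takes 0.05 s, during which the arm holds its last target.

### The job

Put the socket set away: press every socket lying on the bench onto its own spring clip of the rail until it clicks fully home, in size order with size 1 (the smallest) on the clip at the red end and size 6 on the last, leaving the clips of missing sizes empty. Hang the empty caddy by its handle over both prongs of the hook, and only when all that is done press the green check-in button fully down and let it come up. Leave the tape roll, the brass slug and the glue bottle where they are.

Things in the scene. Friction and masses are not known exactly. Their poses are not given: they have to be found in the camera images.
- socket1: Socket of size 1 (smallest; may be absent), dark steel spool with yellow bands: two hexagonal ends, 20 mm across flats, 40 mm long overall, flat end faces, with a round waist 16 mm in diameter and 18 mm long in the middle; 80 g, give or take 30 %. Origin at its very centre, x along its axis. Its two ends are alike.
- socket2: Socket of size 2 (of six; may be absent), dark steel spool with orange bands: two hexagonal ends, 23 mm across flats, 44 mm long overall, flat end faces, with a round waist 16 mm in diameter and 18 mm long in the middle; 110 g, give or take 30 %. Origin at its very centre, x along its axis. Its two ends are alike.
- socket3: Socket of size 3 (of six; may be absent), dark steel spool with red bands: two hexagonal ends, 26 mm across flats, 48 mm long overall, flat end faces, with a round waist 16 mm in diameter and 18 mm long in the middle; 140 g, give or take 30 %. Origin at its very centre, x along its axis. Its two ends are alike.
- socket4: Socket of size 4 (of six; may be absent), dark steel spool with purple bands: two hexagonal ends, 29 mm across flats, 52 mm long overall, flat end faces, with a round waist 16 mm in diameter and 18 mm long in the middle; 170 g, give or take 30 %. Origin at its very centre, x along its axis. Its two ends are alike.
- socket5: Socket of size 5 (of six; may be absent), dark steel spool with blue bands: two hexagonal ends, 32 mm across flats, 56 mm long overall, flat end faces, with a round waist 16 mm in diameter and 18 mm long in the middle; 200 g, give or take 30 %. Origin at its very centre, x along its axis. Its two ends are alike.
- socket6: Socket of size 6 (largest; may be absent), dark steel spool with white bands: two hexagonal ends, 35 mm across flats, 60 mm long overall, flat end faces, with a round waist 16 mm in diameter and 18 mm long in the middle; 230 g, give or take 30 %. Origin at its very centre, x along its axis. Its two ends are alike.
- clip1 (a point): Centre of a fully seated waist in clip 1 from the red end (socket1's place), 50 mm above the bench; x across the rail (a seated socket's axis lies along x), y along the rail towards the red end. All six clips are alike, 48 mm apart on a fixed aluminium rail 300 mm long and 24 mm wide, top 26 mm up, red cap at its +y end, black at -y.
- clip2 (a point): Centre of a fully seated waist in clip 2 from the red end (socket2's place), 50 mm above the bench; x across the rail (a seated socket's axis lies along x), y along the rail towards the red end. A clip is two sprung steel lips, 12 mm wide along x, over a 12 mm wide pedestal.
- clip3 (a point): Centre of a fully seated waist in clip 3 from the red end (socket3's place), 50 mm above the bench; x across the rail (a seated socket's axis lies along x), y along the rail towards the red end. A waist laid on a clip's lips rests 14 mm above this point; pressed straight down with about 7 to 16 N it clicks home and is held.
- clip4 (a point): Centre of a fully seated waist in clip 4 from the red end (socket4's place), 50 mm above the bench; x across the rail (a seated socket's axis lies along x), y along the rail towards the red end.
- clip5 (a point): Centre of a fully seated waist in clip 5 from the red end (socket5's place), 50 mm above the bench; x across the rail (a seated socket's axis lies along x), y along the rail towards the red end.
- clip6 (a point): Centre of a fully seated waist in clip 6 from the red end (socket6's place), 50 mm above the bench; x across the rail (a seated socket's axis lies along x), y along the rail towards the red end.
- caddy: Small carry caddy, blue plastic tray 74 (x) x 124 (y) x 45 mm high, empty, 250 g, with a fixed steel arch handle. Origin at the centre of its underside, z up.
- caddy_grip (a point): Middle of the caddy handle's top bar, 115 mm above the caddy's underside; the bar is 8 mm thick, straight over 96 mm, and runs along y of the caddy.
- hook: Hook stand fixed to the bench: yellow post with two parallel steel prongs, 8 mm thick, at y = -36 and +36 mm, pointing to its -x, ends turned up. Origin on the bench under the hanging place, z up; base plate 8 mm thick; post (20 mm square) and the crossbar joining the prongs at x = +68 mm, top 154 mm up.
- hook_seat (a point): Point midway between the two prongs, at the height of their upper side (154 mm above the bench), axes as the hook's. The prongs are level from x = -35 to +64 mm; their turned-up ends at x = -42 mm reach 18 mm above this point. A bar lying along y across both has its axis 4 mm above this point.
- checkin (a joint): Travel of the round green tool check-in push button (36 mm across, in a grey housing): 0 up, 0.007 m fully pressed, which takes about 5 N; it springs back.
- checkin_top (a point): Centre of the green button's top face, 22 mm above the bench when up; z up.
- tape: Bystander, to be left where it is: small grey tape roll with a brown core, 36 mm wide, 16 mm high; origin at the centre of its underside.
- nutcup: Bystander, to be left where it is: brass slug, 30 mm wide, 22 mm high; origin at the centre of its underside.
- glue: Bystander, to be left where it is: white glue bottle with red cap, 40 mm wide, 90 mm high; origin at the centre of its underside.
Mind the look-alikes: they are no part of the job. Several things have the shape of the caddy; the one meant has the colours described above.

How it is judged:
On the way, in this order (a step that is already met when the one before it is completed fails the run):
1. every socket present is home in its own clip and the caddy hangs on the hook (distance between socket1 and clip1 below 0.006 m and angle between the x axis of socket1 and the x axis of clip1, either way round below 0.15 rad and distance between socket2 and clip2 below 0.006 m and angle between the x axis of socket2 and the x axis of clip2, either way round below 0.15 rad and distance between socket3 and clip3 below 0.006 m and angle between the x axis of socket3 and the x axis of clip3, either way round below 0.15 rad and distance between socket4 and clip4 below 0.006 m and angle between the x axis of socket4 and the x axis of clip4, either way round below 0.15 rad and distance between socket5 and clip5 below 0.006 m and angle between the x axis of socket5 and the x axis of clip5, either way round below 0.15 rad and distance between socket6 and clip6 below 0.006 m and angle between the x axis of socket6 and the x axis of clip6, either way round below 0.15 rad and x of caddy_grip in the frame of hook_seat between -0.045 and 0.066 m and z of caddy_grip in the frame of hook_seat between -0.002 and 0.012 m and y of caddy_grip in the frame of hook_seat between -0.03 and 0.03 m and angle between caddy's own z axis and vertical below 0.25 rad and contact force between caddy and hook above 0.5 N), for 0.2 s.
2. the check-in button is pressed down (value of joint checkin above 0.0055 m), for 0.05 s.
At the end, for the whole second after the job is handed in: Each socket present is in its own clip (centre within 6 mm, axis within 0.15 rad), the caddy hangs upright (0.25 rad) by its handle on both prongs, all at rest, and the check-in button was then pressed (5.5 mm or more) and is up again (all of step 1 and linear speed of each of socket1, socket2, socket3, socket4, socket5, socket6 below 0.02 m/s and linear speed of caddy below 0.04 m/s and value of joint checkin below 0.002 m); the robot touches nothing.
It fails at once if a bystander is shifted by more than 4 cm (distance of any of tape, nutcup, glue from where it was at the start of the episode above 0.04 m).
Of socket1, socket2, socket3, socket4, socket5, socket6 only 4 to 6 are there at a start; the rules pass over those that are not, and their reading is None.
At some moment in a run one of socket1, socket2, socket3, socket4, socket5, socket6 may be knocked a few centimetres aside while the robot is not near it.
Once in a run the grip may slacken for a moment while it holds something.
It also fails if it takes over 210 s, if anything falls off the work surface, if the arm or the gripper's body presses on something with over 40 N, if the wrist force passes 120 N, or if a joint passes its speed limit or range.

## Working session

There is one attempt and no reset: what is moved stays moved. The work goes in short steps, Python scripts to look and compute and a tool call to move; the robot and the scene stay as the last step left them, time stands still between calls to the robot, and variables do not carry over. Pictures are saved under pics/ and viewed, and the job is handed in when it is done.

Besides the shell and the picture viewer there is one more tool, called after "Call:" by a JSON object that holds its "op" and its "data", one argument or row to a line. step_arm: Moves the arm, as the interface text tells. Its arguments: {"type":"object","properties":{"rows":{"type":"array"},"grip_force":{"type":"number"}},"required":["rows"]}

```bash
ls; mkdir -p pics; python3 - <<'E'
from bench import status, optics
import cv2,json
s=status.get_state(); print(s)
for n in ("scene","top"):
    d=optics.get_image(n); cv2.imwrite(f"pics/{n}0.png",d["frame"][:,:,::-1]); print(n,d["K"],d["R"],d["t"])
E
```

```text
pics
{'time': 0.0, 'joint_positions': array([ 1.21208822,  0.32183558, -0.07011255,  1.45167906,  0.02261559,
        1.37078289, -0.05690851]), 'qd': array([-5.93716811e-04,  8.03850013e-05, -4.52763626e-04,  1.52031062e-03,
       -4.16137341e-04, -2.57578321e-03, -1.42761302e-03]), 'joint_torque': array([-2.42066799e-04, -4.91288888e+01, -4.04183641e-01, -3.12529814e+01,
       -6.39472157e-02,  4.35701001e-02,  1.78564374e-04]), 'position': array([ 0.23652062, -0.60486409,  0.22945151]), 'tool_rot': array([-3.08532615e+00, -5.81954831e-01,  7.17794781e-04]), 'ft_force': array([-0.42718117, -0.30672436, -1.10156937]), 'torque': array([-0.02409424,  0.03453356,  0.02822241]), 'grip_width': 0.9988535752216269}
scene [[494.23446821   0.         328.15646234]
 [  0.         494.23446821 196.94437933]
 [  0.           0.           1.        ]] [[ 0.34610538  0.93810243 -0.0132245 ]
 [ 0.53703271 -0.20965254 -0.81709343]
 [-0.76928989  0.27569845 -0.57635357]] [-0.23724085 -0.15593029  1.70980239]
top [[412.47311228   0.         314.6566096 ]
 [  0.         412.47311228 200.28832094]
 [  0.           0.           1.        ]] [[ 0.01565912 -0.99956061 -0.02516718]
 [-0.99937033 -0.01484472 -0.032227  ]
 [ 0.03183924  0.02565598 -0.99916367]] [0.07322129 0.52736453 1.04556022]
```

View pics/scene0.png

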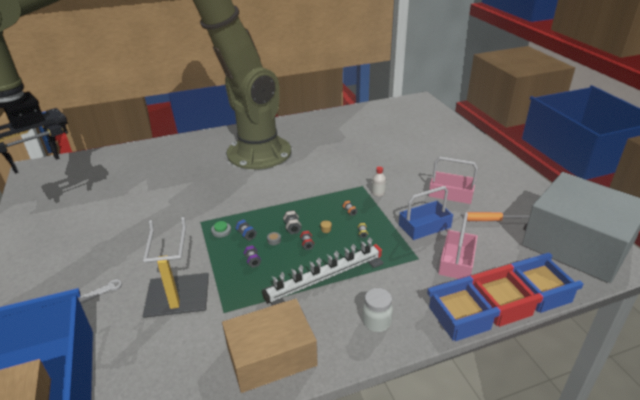

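View pics/top0.png

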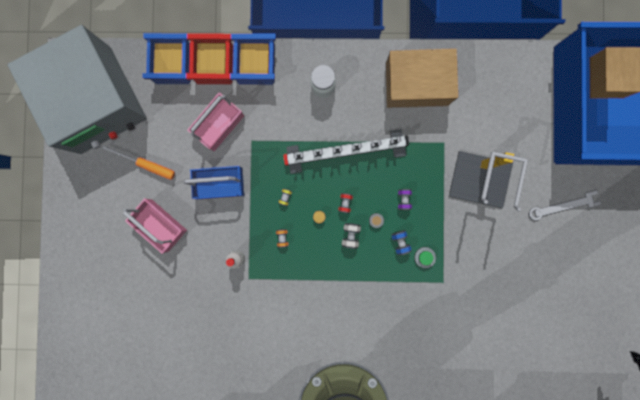

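The top view shows six sockets on the mat: yellow (285,197), orange (282,239), red (345,203), white (351,236), purple (405,199) and blue (401,243). The rail runs from its red end at (287,158) to its black end at (405,142). The button is at (425,258), the hook at about (500,180), and the blue caddy at (216,183) between two pink look-alikes. The brass slug is at (319,217), the tape at (376,221) and the glue at (233,261).

```bash
cat > h.py <<'E'
import numpy as np, cv2
from bench import status, optics
def grab(n): return optics.get_image(n)
def world(d):
    K,R,t=d["K"],np.array(d["R"]),np.array(d["t"]); z=d["range_z"].astype(float)
    v,u=np.mgrid[0:400,0:640]
    c=np.stack([(u-K[0,2])/K[0,0]*z,(v-K[1,2])/K[1,1]*z,z],-1)
    P=(c-t)@R; P[z==0]=np.nan
    return P
def ray(d,u,v,h):
    K,R,t=d["K"],np.array(d["R"]),np.array(d["t"])
    c=np.array([(u-K[0,2])/K[0,0],(v-K[1,2])/K[1,1],1.0]); o=-R.T@t; w=R.T@c
    return o+w*(h-o[2])/w[2]
def proj(d,X):
    c=np.array(d["R"])@np.array(X)+d["t"]; return (d["K"]@c/c[2])[:2]
def crop(d,x0,y0,x1,y1,s,fn):
    im=d["frame"][y0:y1,x0:x1,::-1]; cv2.imwrite(fn,cv2.resize(im,None,fx=s,fy=s,interpolation=cv2.INTER_CUBIC))
E
python3 - <<'E'
from h import *
d=grab("top"); s=grab("scene")
np.savez("t0.npz",**d); np.savez("s0.npz",**s)
crop(d,250,130,445,280,4,"pics/c1.png"); crop(d,120,90,260,270,3,"pics/c2.png"); crop(d,440,130,560,230,5,"pics/c3.png")
crop(s,200,180,420,305,3,"pics/c4.png")
P=world(d)
print(np.round(P[[150,270,300],[300,300,300]],4))
q=P[260:278,255:400,2]; print("mat z",np.nanmedian(q),np.nanstd(q))
E
```

```text
[[ 0.6561  0.1214  0.002 ]
 [ 0.3462  0.1166 -0.0045]
 [ 0.2709  0.1149  0.0032]]
mat z 5.571766402809798e-05 0.0019608395203183056
```

View pics/c1.png

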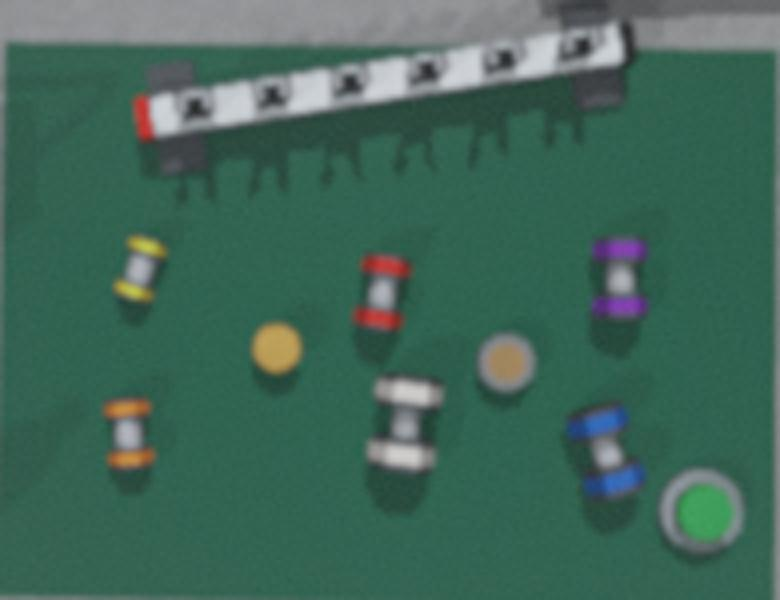

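View pics/c2.png

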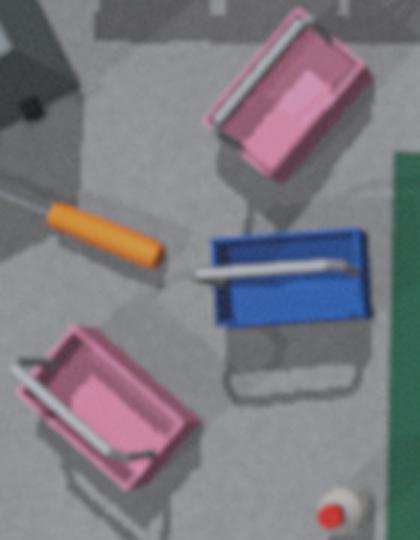

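View pics/c3.png

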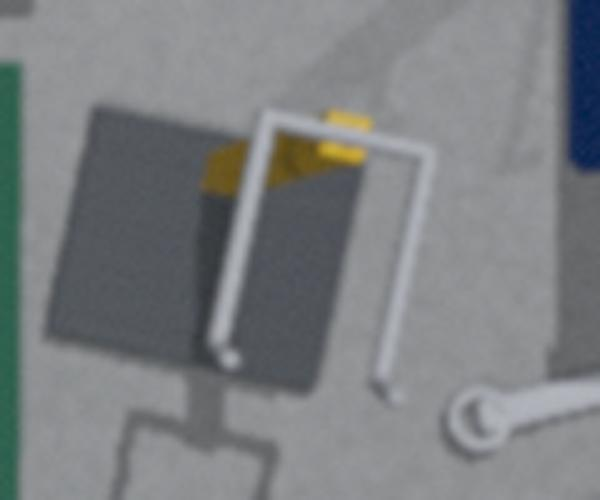

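View pics/c4.png

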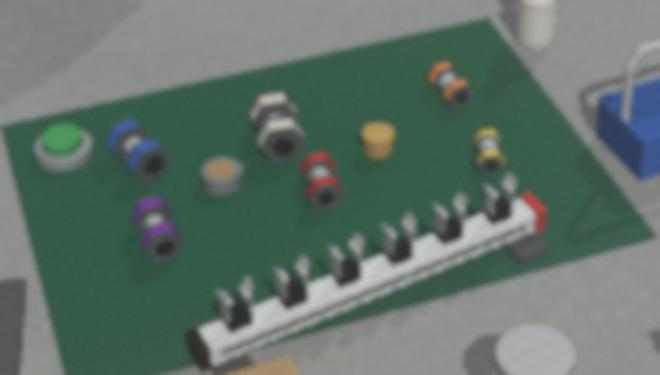

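The enlarged crops confirm all six sockets, told apart by band colour. Of the three caddies (blue at (216,183), pink at (217,122), pink at (155,225)), only the blue one fits the description. I'll measure all of them now.

```bash
cat >> h.py <<'E'
HSV={'1':((20,110,110),(34,255,255)),'2':((8,120,110),(19,255,255)),'3':((0,130,90),(6,255,255)),'4':((128,70,60),(155,255,255)),'5':((104,130,70),(122,255,255))}
RAD={'1':10,'2':11.5,'3':13,'4':14.5,'5':16,'6':17.5}
def socks(d,roi=(250,160,445,280),z0=0.0):
    x0,y0,x1,y1=roi; h=cv2.cvtColor(d["frame"],cv2.COLOR_RGB2HSV)[y0:y1,x0:x1]
    h=cv2.resize(h,None,fx=1,fy=1)
    out={}
    for k in '123456':
        if k=='6': m=((h[...,1]<60)&(h[...,2]>170)).astype(np.uint8)
        else: m=cv2.inRange(h,*[np.array(a) for a in HSV[k]])
        n,l,st,c=cv2.connectedComponentsWithStats(m)
        o=[i for i in np.argsort(-st[:,4]) if i and st[i,4]>=8]
        out[k]=[(round(c[i][0]+x0,2),round(c[i][1]+y0,2),int(st[i,4])) for i in o[:4]]
    return out
def sock_pose(d,k,pa,pb):
    z=RAD[k]*1.6e-3
    a=ray(d,*pa[:2],z);b=ray(d,*pb[:2],z); m=(a+b)/2; v=b-a
    return m[:2],np.linalg.norm(v[:2]),np.degrees(np.arctan2(v[1],v[0]))
E
python3 - <<'E'
from h import *
d=np.load("t0.npz"); 
for k,v in socks(d).items(): print(k,v)
R,t=d["R"],d["t"]; print("cam",-R.T@t)
P=world(d); f=d["frame"].astype(int)
# rail
h=cv2.cvtColor(d["frame"],cv2.COLOR_RGB2HSV)
v,u=np.mgrid[0:400,0:640]
roi=(u>270)&(u<420)&(v>125)&(v<180)
m=roi&(h[...,1]<45)&(h[...,2]>165)
red=roi&(h[...,2]>80)&(h[...,1]>130)&((h[...,0]<8)|(h[...,0]>172))
pts=np.array([ray(d,a,b,0.026)[:2] for a,b in zip(u[m],v[m])])
print(cv2.minAreaRect((pts*1000).astype(np.float32)),m.sum())
rp=np.array([ray(d,a,b,0.02)[:2] for a,b in zip(u[red],v[red])]);print("red",rp.mean(0),red.sum(), rp.max(0))
n,l,st,c=cv2.connectedComponentsWithStats((roi&(h[...,2]<70)).astype(np.uint8))
for i in range(1,n):
    if st[i,4]>5: print(c[i],st[i,4],ray(d,*c[i],0.045)[:2])
# button
m=((h[...,0]>60)&(h[...,0]<75)&(h[...,1]>120)&(h[...,2]>120)&(u>400)&(v>240)).astype(np.uint8)
n,l,st,c=cv2.connectedComponentsWithStats(m); i=1+np.argmax(st[1:,4]); print("btn",c[i],st[i,4],ray(d,*c[i],0.022), np.nanmedian(P[l==i][:,2]))
E
```

```text
1 [(np.float64(318.77), np.float64(216.58), 108), (np.float64(282.73), np.float64(202.31), 26), (np.float64(286.3), np.float64(191.17), 23)]
2 [(np.float64(281.42), np.float64(231.79), 33), (np.float64(282.19), np.float64(243.97), 32)]
3 [(np.float64(344.0), np.float64(209.17), 35), (np.float64(346.12), np.float64(196.16), 32), (np.float64(285.69), np.float64(161.94), 16)]
4 [(np.float64(404.39), np.float64(206.02), 61), (np.float64(404.58), np.float64(192.11), 57)]
5 [(np.float64(398.95), np.float64(235.62), 64), (np.float64(403.34), np.float64(249.98), 64)]
6 [(np.float64(352.26), np.float64(227.91), 35), (np.float64(350.09), np.float64(243.45), 33), (np.float64(290.85), np.float64(160.95), 20), (np.float64(281.5), np.float64(238.19), 16)]
cam [0.49259603 0.05419283 1.06352394]
((654.8887939453125, 4.349853515625), (24.546579360961914, 297.2568664550781), 10.08423137664795) 578
red [0.62889741 0.15722882] 32 [0.64261766 0.16085714]
[396.6 130.6] 15 [ 0.70043361 -0.11959884]
[400.47368421 148.43421053] 76 [ 0.6562496 -0.129527 ]
[395.5 141. ] 6 [ 0.67455762 -0.11713414]
[376.         144.28571429] 7 [ 0.66585227 -0.06921367]
[298.5 157. ] 6 [0.63195055 0.12214262]
[299.94285714 168.28571429] 35 [0.60390204 0.11808455]
[289.         166.14285714] 7 [0.60888517 0.14536419]
btn [425.58518519 257.8       ] 135 [ 0.38612391 -0.19858575  0.022     ] 0.02243572589930743
```

```bash
python3 - <<'E'
from h import *
d=np.load("t0.npz"); s=np.load("s0.npz")
h=cv2.cvtColor(d["frame"],cv2.COLOR_RGB2HSV); v,u=np.mgrid[0:400,0:640]
roi=(u>270)&(u<420)&(v>125)&(v<180)
m=roi&(h[...,1]<45)&(h[...,2]>165)
# bottom/top edges per column, subpixel via gray gradient at columns
g=cv2.cvtColor(d["frame"],cv2.COLOR_RGB2GRAY).astype(float)
pts=np.array([ray(d,a,b,0.026)[:2] for a,b in zip(u[m],v[m])])
ctr=np.array(cv2.minAreaRect((pts*1000).astype(np.float32))[0])/1000
lines=cv2.fitLine(pts.astype(np.float32),cv2.DIST_HUBER,0,.001,.001).ravel(); 
e=lines[:2]*(1 if lines[1]>0 else -1); nrm=np.array([e[1],-e[0]])
print("dir",e,np.degrees(np.arctan2(e[1],e[0])))
al=(pts-ctr)@e; ac=(pts-ctr)@nrm; print("along",al.min(),al.max(),"across",np.percentile(ac,[1,50,99]))
# edge midline in bins
for lo in np.arange(-.14,.14,.04):
    k=(al>lo)&(al<lo+.04); print(round(lo,2),ac[k].min().round(4),ac[k].max().round(4))
# dark profile along rail at z=.055
c55=[]
for sft in np.arange(-.16,.16,.0005):
    vals=[]
    for q in np.arange(-.008,.009,.002):
        X=np.r_[ctr+e*sft+nrm*q,0.03]; p=proj(d,X); vals.append(cv2.getRectSubPix(g.astype(np.float32),(1,1),tuple(map(float,p)))[0,0])
    c55.append((sft,np.mean(vals)))
c55=np.array(c55)
for a in np.arange(-.16,.16,.01):
    k=(c55[:,0]>=a)&(c55[:,0]<a+.01); print(round(a,3),c55[k,1].round(0)[::4])
# lips tops: depth points near rail high
P=world(s); H=P[...,2]; r2=((P[...,:2]-ctr)@nrm); a2=(P[...,:2]-ctr)@e
k=(abs(r2)<.03)&(abs(a2)<.16)&(H>.035)&(H<.1)
print(k.sum(), np.nanmax(H[k]))
for a in np.arange(-.15,.15,.01):
    q=k&(a2>=a)&(a2<a+.01); 
    if q.sum(): print(round(a,2),q.sum(),H[q].max().round(3),np.median(r2[q]).round(4),np.median(a2[q]).round(4))
E
```

```text
dir [-0.16700616  0.98595583] 99.61379
along -0.1486039537947488 0.14858345525517966 across [-0.0110373  -0.00056479  0.01184009]
-0.14 -0.0102 0.0131
-0.1 -0.0115 0.0124
-0.06 -0.0112 0.0114
-0.02 -0.0112 0.0113
0.02 -0.0113 0.0112
0.06 -0.0114 0.0112
0.1 -0.011 0.0103
0.14 -0.0098 0.0111
-0.16 [109.  88.  64.  54.  74.]
-0.15 [119. 164. 193. 200. 195.]
-0.14 [185. 173. 170. 165. 152.]
-0.13 [128. 105.  93.  92. 102.]
-0.12 [116. 126. 125. 122. 127.]
-0.11 [150. 174. 192. 202. 204.]
-0.1 [204. 203. 202. 199. 193.]
-0.09 [181. 171. 165. 157. 138.]
-0.08 [112.  95.  91.  98. 113.]
-0.07 [126. 129. 127. 134. 157.]
-0.06 [184. 201. 206. 206. 204.]
-0.05 [204. 203. 203. 200. 193.]
-0.04 [181. 170. 160. 147. 121.]
-0.03 [100.  91.  92. 101. 115.]
-0.02 [125. 133. 144. 165. 187.]
-0.01 [201. 206. 206. 205. 204.]
0.0 [203. 203. 203. 200. 191.]
0.01 [178. 164. 152. 131. 109.]
0.02 [ 95.  90.  95. 108. 122.]
0.03 [134. 142. 160. 183. 199.]
0.04 [205. 206. 204. 204. 203.]
0.05 [203. 202. 201. 197. 186.]
0.06 [169. 156. 142. 124. 106.]
0.07 [ 93.  92.  99. 111. 126.]
0.08 [137. 151. 172. 192. 2
[... 157 characters left out ...]
 205.]
0.14 [207. 206. 204. 194. 170.]
0.15 [137. 108.  97.  97.  97.]
572 0.06907854935221706
-0.14 24 0.066 0.001 -0.1324
-0.13 28 0.061 0.0033 -0.1253
-0.12 46 0.067 0.0013 -0.114
-0.11 2 0.065 -0.0022 -0.1092
-0.09 32 0.065 0.0018 -0.0837
-0.08 25 0.058 0.0012 -0.0758
-0.07 40 0.067 0.001 -0.0649
-0.04 37 0.067 0.0018 -0.035
-0.03 21 0.046 0.001 -0.0255
-0.02 39 0.066 0.0011 -0.0167
0.01 37 0.064 0.0005 0.0132
0.02 29 0.061 0.0004 0.0268
0.03 26 0.065 -0.0008 0.0318
0.05 17 0.064 -0.0016 0.0593
0.06 28 0.061 0.0012 0.0625
0.07 36 0.069 -0.0005 0.0767
0.08 11 0.066 -0.0002 0.0809
0.1 29 0.068 -0.0003 0.1077
0.11 17 0.058 0.0031 0.1149
0.12 43 0.067 0.0004 0.1256
0.13 5 0.064 0.0008 0.1304
```

```bash
cat >> h.py <<'E'
CTR=np.array([0.6549,0.0044])-0.001*np.array([-.167,.986]); ED=np.array([-0.16701,0.98596])
def clip(k): return CTR+ED*(0.12-0.048*(int(k)-1))
def pair(d,k,near=None):
    S=socks(d)[k]; best=None
    sep={'1':11+18,'2':13+18,'3':15+18,'4':17+18,'5':19+18,'6':21+18}[k]*1e-3
    for i in range(len(S)):
        for j in range(i+1,len(S)):
            m,L,a=sock_pose(d,k,S[i],S[j])
            e=abs(L-sep)
            if best is None or e<best[0]: best=(e,m,L,a,S[i],S[j])
    return best
E
python3 - <<'E'
from h import *
d=np.load("t0.npz"); s=np.load("s0.npz")
for k in '123456':
    e,m,L,a,p,q=pair(d,k); print(k,m.round(4),"L",round(L*1000,1),"ang",round((a+90)%180-90,1),"r",np.hypot(*m).round(3),"clip",clip(k).round(4))
h=cv2.cvtColor(d["frame"],cv2.COLOR_RGB2HSV); P=world(d); v,u=np.mgrid[0:400,0:640]
# bystanders
print("slug",ray(d,318.77,216.58,.022)[:2],"tape",ray(d,376.5,221,.016)[:2],"glue",ray(d,232,261,.08)[:2])
# caddy handle: points at height>.1
k=(u>180)&(u<250)&(v>165)&(v<205)&(P[...,2]>.095)&(P[...,2]<.14)
Q=P[k]; print("handle",k.sum(),np.median(Q,0),Q.min(0),Q.max(0)); 
l=cv2.fitLine(Q[:,:2].astype(np.float32),cv2.DIST_HUBER,0,.001,.001).ravel(); print(l, np.degrees(np.arctan2(l[1],l[0])))
t=(Q[:,:2]-l[2:])@l[:2]; print("ext",t.min(),t.max(), l[2:]+l[:2]*(t.min()+t.max())/2)
# tray rim blue
m=(u>180)&(u<250)&(v>160)&(v<205)&(h[...,0]>100)&(h[...,0]<125)&(h[...,1]>120)
pp=np.array([ray(d,a,b,0.045)[:2] for a,b in zip(u[m],v[m])]); print("tray",cv2.minAreaRect((pp*1000).astype(np.float32)))
# hook
k=(u>475)&(u<535)&(v>145)&(v<215)&(P[...,2]>.13)&(P[...,2]<.19)
Q=P[k]; print("hook",k.sum(),Q.min(0),Q.max(0))
np.save("hookpts.npy",np.c_[Q,u[k],v[k]])
for r in sorted(set(v[k])):
    kk=Q[v[k]==r]; print(r,[(int(a),round(b[0],3),round(b[1],3),round(b[2],3)) for a,b in zip(u[k][v[k]==r],kk)])
E
```

```text
1 [0.5339 0.158 ] L 29.8 ang -16.8 r 0.557 clip [0.635  0.1217]
2 [0.4294 0.1628] L 30.8 ang 4.7 r 0.459 clip [0.643  0.0744]
3 [0.521  0.0041] L 33.3 ang -8.5 r 0.521 clip [0.6511 0.0271]
4 [ 0.5322 -0.1446] L 35.0 ang -0.3 r 0.551 clip [ 0.6591 -0.0202]
5 [ 0.4227 -0.1368] L 37.3 ang 17.5 r 0.444 clip [ 0.6671 -0.0676]
6 [ 0.4384 -0.0119] L 39.2 ang -7.2 r 0.439 clip [ 0.6751 -0.1149]
slug [0.48481362 0.06991062] tape [ 0.47591716 -0.07610873] glue [0.3760188 0.2745319]
handle 181 [0.56678872 0.32363161 0.11724609] [0.55865743 0.26801283 0.09569199] [0.57510337 0.38928743 0.1230498 ]
[ 0.08518951 -0.9963648   0.5670133   0.3241933 ] -85.113075
ext -0.06522396241796082 0.05630949142125802 [0.56663361 0.32863433]
tray ((566.9776000976562, 325.3099670410156), (75.11659240722656, 126.54882049560547), 4.905416965484619)
hook 612 [ 0.50462224 -0.3861046   0.13034348] [ 0.63456036 -0.28503507  0.17288196]
152 [(492, np.float64(0.634), np.float64(-0.31), np.float64(0.152)), (493, np.float64(0.633), np.float64(-0.312), np.float64(0.152)), (494, np.float64(0.633), np.float64(-0.314), np.floa
[... 28228 characters left out ...]
09), np.float64(-0.356), np.float64(0.166)), (517, np.float64(0.509), np.float64(-0.357), np.float64(0.169)), (518, np.float64(0.509), np.float64(-0.358), np.float64(0.171)), (519, np.float64(0.509), np.float64(-0.361), np.float64(0.169)), (520, np.float64(0.509), np.float64(-0.363), np.float64(0.17))]
210 [(517, np.float64(0.507), np.float64(-0.357), np.float64(0.168)), (518, np.float64(0.507), np.float64(-0.358), np.float64(0.17)), (519, np.float64(0.507), np.float64(-0.36), np.float64(0.172)), (520, np.float64(0.507), np.float64(-0.363), np.float64(0.17))]
211 [(518, np.float64(0.505), np.float64(-0.359), np.float64(0.169)), (519, np.float64(0.505), np.float64(-0.362), np.float64(0.167))]
```

All six sockets, the rail, the button, the blue caddy and the hook are located. Their heights and sizes agree with the given data: the mat is at 0, the button at 22 mm, the handle at about 117 mm, the prongs at 152–154 mm, and the tray measures 75x126 mm. Next I'll write a planner that prints the rows for me to type.

```bash
cat > plan.py <<'E'
import numpy as np, sys
from scipy.spatial.transform import Rotation as Rn
from bench import status
def plan(wps,opening,maxmm=40,start=None,maxdeg=6.8):
    """wps: list of (xyz, yaw_of_tool_y_deg or None)"""
    s=status.get_state(); p=np.array(s["position"]); R=Rn.from_rotvec(s["tool_rot"])
    if start is not None: p,R=start
    rows=[]
    for w in wps:
        xyz,yaw=w[:2]; mm=w[2] if len(w)>2 else maxmm
        cur=R.as_matrix()[:,1]; ca=np.degrees(np.arctan2(cur[1],cur[0]))
        if yaw is None: yaw=ca
        yaw=ca+((yaw-ca+90)%180-90)
        a=np.radians(yaw); y=np.array([np.cos(a),np.sin(a),0]); z=np.array([0,0,-1.]); x=np.cross(y,z)
        T=Rn.from_matrix(np.c_[x,y,z]); xyz=np.array(xyz)
        rv=(R.inv()*T).as_rotvec(degrees=True); dist=np.linalg.norm(xyz-p)*1000
        n=max(1,int(np.ceil(max(np.abs(rv).max()/maxdeg,dist/mm))))
        p0=p.copy()
        for i in range(n):
            tp=p0+(xyz-p0)*(i+1)/n
            sh=np.round(R.inv().apply(tp-p)*1000,0 if i<n-1 else 1); left=(R.inv()*T).as_rotvec(degrees=True)/(n-i); tn=np.round(left,1)
            rows.append([tn.tolist(),sh.tolist(),opening]); p=p+R.apply(sh)/1000; R=R*Rn.from_rotvec(tn,degrees=True)
    print("t",round(s["time"],2),"n",len(rows))
    for i in range(0,len(rows),12): print(str(rows[i:i+12]).replace(".0,",",").replace(".0]","]").replace(" ",""))
    return p,R
E
python3 - <<'E'
from plan import *
plan([((.40,-.40,.20),None),((.532,-.1446,.09),-.3)],75)
E
```

```text
t 0.2 n 18
[[[-0,0,0],[32,-19,4],75],[[-0,0,0],[33,-19,5],75],[[-0,0,0],[32,-18,4],75],[[-0,0,0],[33,-19,4],75],[[-0,0,0],[32,-19,4],75],[[-0,0,0],[32,-19,5],75],[[-0.1,0,0],[32.9,-18.4,4],75],[[0,0,-6.2],[20,-17,10],75],[[0,0,-6.2],[21,-15,10],75],[[0,0,-6.2],[23,-13,10],75],[[0,0,-6.2],[24,-10,10],75],[[0,0,-6.2],[25,-7,10],75]]
[[[0,0,-6.2],[26,-5,10],75],[[0,0,-6.2],[26,-2,10],75],[[0,0,-6.2],[26,1,10],75],[[0,0,-6.2],[26,4,10],75],[[0,0,-6.3],[25,6,10],75],[[0,0,-6.2],[24.8,9.5,9.9],75]]
```

```bash
python3 - <<'E'
from plan import *
plan([((.44,-.25,.24),-40),((.532,-.1446,.09),-.3)],75)
E
```

```text
t 0.2 n 17
[[[-0,-0,-2.6],[29,-23,-1],75],[[-0,-0,-2.6],[30,-22,-1],75],[[-0,-0,-2.6],[31,-21,-1],75],[[-0,-0,-2.6],[32,-19,-1],75],[[-0,-0,-2.6],[33,-18,-0],75],[[-0,-0,-2.6],[33,-16,-1],75],[[-0,-0,-2.6],[34,-15,-1],75],[[-0,-0,-2.6],[35,-13,-1],75],[[-0,-0,-2.6],[35,-11,-1],75],[[-0,-0,-2.6],[36,-10,-1],75],[[-0.1,-0,-2.6],[36.6,-8.5,-0.9],75],[[0,-0,-6.6],[23,0,25],75]]
[[[0,-0,-6.6],[23,4,25],75],[[0,-0,-6.6],[23,5,25],75],[[0,-0,-6.6],[22,9,25],75],[[0,-0,-6.7],[20,10,25],75],[[0,0,-6.6],[19.7,13.5,25.1],75]]
```

Call:
{"op": "step_arm", "data": {
  "rows": [
    [[0,0,-2.6],[29,-23,-1],75],
    [[0,0,-2.6],[30,-22,-1],75],
    [[0,0,-2.6],[31,-21,-1],75],
    [[0,0,-2.6],[32,-19,-1],75],
    [[0,0,-2.6],[33,-18,0],75],
    [[0,0,-2.6],[33,-16,-1],75],
    [[0,0,-2.6],[34,-15,-1],75],
    [[0,0,-2.6],[35,-13,-1],75],
    [[0,0,-2.6],[35,-11,-1],75],
    [[0,0,-2.6],[36,-10,-1],75],
    [[0,0,-2.6],[36,-8,-1],75]
  ],
  "grip_force": 60
}}

```text
time: 1.12
position: [0.4374, -0.2432, 0.2348]
tool_rot: [-2.844, -1.329, 0.012]
ft_force: [0.8, -0.5, 0.1]
grip_width: 0.863
```

```bash
python3 - <<'E'
from plan import *
plan([((.532,-.1446,.09),-.3),((.532,-.1446,.011),-.3,20)],68)
E
```

```text
t 1.12 n 10
[[[-0.1,0,-6.6],[23,2,24],68],[[-0.1,0,-6.6],[22,4,24],68],[[-0.1,0.1,-6.6],[22,7,24],68],[[-0,0.1,-6.6],[21,9,24],68],[[-0.1,0,-6.6],[20,12,24],68],[[-0,0.1,-6.6],[18.2,13.3,24.2],68],[[-0,-0,0],[-0,-0,20],68],[[-0,-0,0],[-0,-0,20],68],[[-0,-0,0],[-0,-0,19],68],[[-0,-0,0],[-0,-0,20],68]]
```

Call:
{"op": "step_arm", "data": {
  "rows": [
    [[0,0,-6.6],[23,2,24],68],
    [[0,0,-6.6],[22,4,24],68],
    [[0,0,-6.6],[22,7,24],68],
    [[0,0,-6.6],[21,9,24],68],
    [[0,0,-6.6],[20,12,24],68],
    [[0,0,-6.6],[18,13,24],68],
    [[0,0,0],[0,0,0],68]
  ]
}}

```text
time: 1.7
position: [0.5399, -0.1284, 0.0888]
tool_rot: [2.167, 2.267, -0.001]
ft_force: [-1.0, 0.4, -0.3]
grip_width: 0.784
```

```bash
python3 - <<'E'
from plan import *
plan([((.532,-.1446,.05),-.3),((.532,-.1446,.011),-.3,20)],68)
from h import *
d=grab("top"); crop(d,340,150,470,260,5,"pics/a1.png"); print(socks(d)['4'])
E
```

```text
t 1.7 n 4
[[[0.1,0.1,1.5],[-8,-4,19],68],[[0.1,0.1,1.4],[-7.8,-4.6,19.8],68],[[0,0,0],[0,0,20],68],[[0,0,0],[0,0,19],68]]
[]
```

View pics/a1.png

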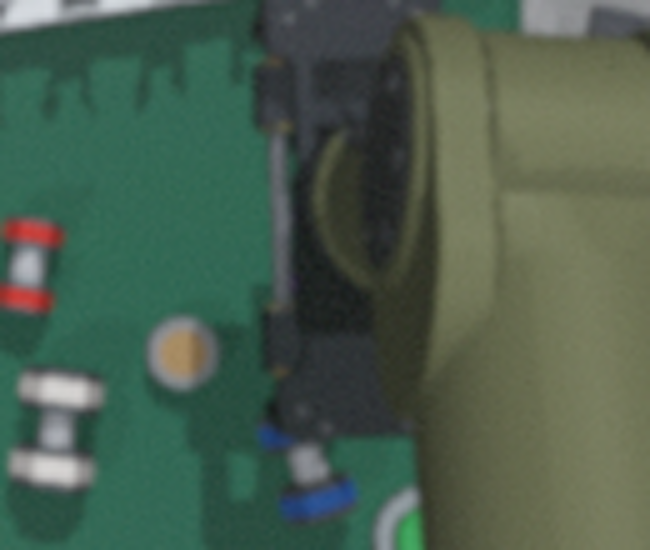

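The picture shows the gripper above the purple socket, hiding it from the top camera. The red, white, blue and tape pieces are unmoved. The arm overshoots while moving, so I'll finish each move with small correcting rows.

Call:
{"op": "step_arm", "data": {
  "rows": [
    [[0,0,1.5],[-8,-4,20],68],
    [[0,0,1.4],[-7,-4,18],68],
    [[0,0,0],[0,0,0],68],
    [[0,0,0],[0,0,0],68]
  ]
}}

```text
time: 2.08
position: [0.5333, -0.1495, 0.0549]
tool_rot: [2.235, 2.191, -0.002]
ft_force: [0.4, 0.0, 0.2]
grip_width: 0.783
```

```bash
python3 - <<'E'
from plan import *
plan([((.532,-.1446,.03),-.3),((.532,-.1446,.011),-.3,10)],68)
E
```

```text
t 2.08 n 3
[[[0.4,0.5,-0.8],[5.1,-1.6,24.9],68],[[0,0,-0],[-0,0,9],68],[[0,0,-0],[-0,0,10],68]]
```

Call:
{"op": "step_arm", "data": {
  "rows": [
    [[0.4,0.5,-0.8],[4,-1.5,15],68],
    [[0,0,0],[0,0,10],68],
    [[0,0,0],[0,0,8],68],
    [[0,0,0],[0,0,0],68],
    [[0,0,0],[0,0,0],68]
  ]
}}

```text
time: 2.5
position: [0.5342, -0.1475, 0.0233]
tool_rot: [2.225, 2.209, 0.003]
ft_force: [0.5, 0.5, 0.6]
grip_width: 0.783
```

```bash
python3 - <<'E'
from plan import *
plan([((.532,-.1446,.011),-.3,10)],68)
E
```

```text
t 2.5 n 2
[[[0.2,0.1,-0.1],[1,-1,6],68],[[0.1,0.1,-0],[1.9,-1.3,6.3],68]]
```

Call:
{"op": "step_arm", "data": {
  "rows": [
    [[0,0,0],[2,-1,6],68],
    [[0,0,0],[1.5,-1,6],68],
    [[0,0,0],[0,0,0],68],
    [[0,0,0],[0,0,0],68]
  ]
}}

```text
time: 2.83
position: [0.5328, -0.1431, 0.0107]
tool_rot: [2.223, 2.21, 0.004]
ft_force: [1.0, -0.5, -0.5]
grip_width: 0.779
```

Call:
{"op": "step_arm", "data": {
  "rows": [
    [[0,0,0],[-1.2,0,0],60],
    [[0,0,0],[0,0,0],30],
    [[0,0,0],[0,0,0],30],
    [[0,0,0],[0,0,0],30],
    [[0,0,0],[0,0,0],30],
    [[0,0,0],[0,0,0],30]
  ]
}}

```text
time: 3.33
position: [0.5328, -0.1443, 0.0109]
tool_rot: [2.223, 2.21, 0.004]
ft_force: [0.2, 1.2, -0.4]
grip_width: 0.592
```

```bash
python3 - <<'E'
from plan import *
plan([((.5328,-.1443,.10),None,25),((.6591,-.0202,.10),9.6,25)],30)
E
```

```text
t 3.33 n 12
[[[0.1,0,-0],[-0,0,-22],30],[[0.1,0.1,-0],[-0,0,-23],30],[[0.1,0,-0],[-0,0,-22],30],[[0.1,0.1,-0],[-0.2,0.4,-22.1],30],[[0,-0,-1.2],[16,16,0],30],[[0,-0,-1.3],[15,16,0],30],[[0,-0,-1.2],[15,16,0],30],[[0,-0,-1.3],[14,17,0],30],[[0,-0,-1.2],[15,17,0],30],[[0,-0,-1.3],[13,17,0],30],[[0,-0,-1.2],[14,18,0],30],[[0,-0,-1.3],[12.9,17.5,0.1],30]]
```

Call:
{"op": "step_arm", "data": {
  "rows": [
    [[0,0,0],[0,0,-22],30],
    [[0,0,0],[0,0,-23],30],
    [[0,0,0],[0,0,-22],30],
    [[0,0,0],[0,0,-20],30],
    [[0,0,-1.2],[16,16,0],30],
    [[0,0,-1.2],[15,16,0],30],
    [[0,0,-1.2],[15,16,0],30],
    [[0,0,-1.3],[14,17,0],30],
    [[0,0,-1.2],[15,17,0],30],
    [[0,0,-1.3],[13,17,0],30],
    [[0,0,-1.2],[10,10,0],30],
    [[0,0,0],[0,0,0],30]
  ]
}}

```text
time: 4.33
position: [0.6368, -0.0393, 0.0998]
tool_rot: [2.053, 2.372, -0.002]
ft_force: [-0.3, 0.7, -0.9]
grip_width: 0.593
```

```bash
python3 - <<'E'
from plan import *
plan([((.6591,-.0202,.085),9.6,10)],30)
from h import *
d=grab("scene"); crop(d,230,150,420,310,4,"pics/a2.png")
E
```

```text
t 4.33 n 4
[[[0,0.1,-0.3],[4,6,4],30],[[0,0,-0.4],[4,6,3],30],[[0,0.1,-0.3],[4,7,4],30],[[0.1,0,-0.4],[3.6,6,3.8],30]]
```

View pics/a2.png

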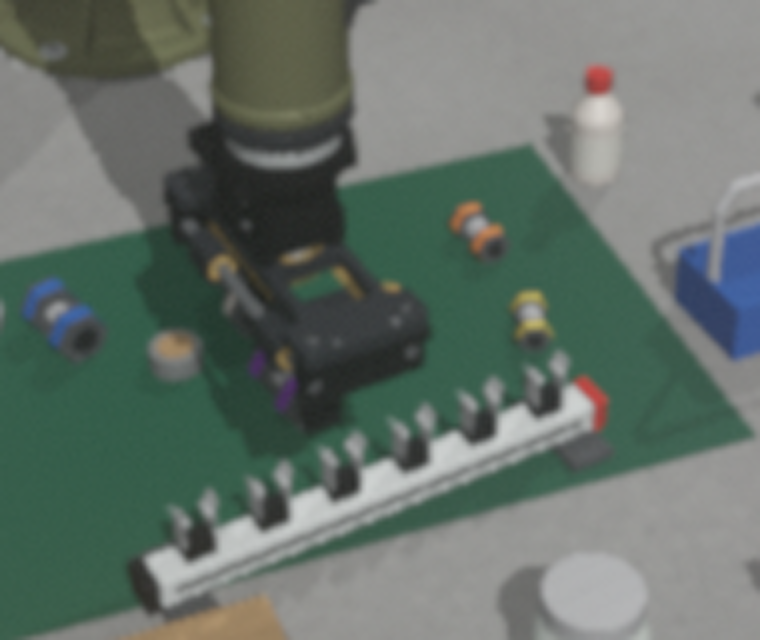

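The purple socket is held at the fingertips, bands near (262,360) and (288,395) in the crop, just short of the rail. Moving on to above clip 4.

Call:
{"op": "step_arm", "data": {
  "rows": [
    [[0,0,-0.3],[5,7,4],30],
    [[0,0,-0.4],[4,7,3],30],
    [[0,0,-0.3],[4,6,4],30],
    [[0,0,-0.3],[2,4,2],30],
    [[0,0,0],[0,0,0],30],
    [[0,0,0],[0,0,0],30]
  ]
}}

```text
time: 4.88
position: [0.6564, -0.0267, 0.0835]
tool_rot: [2.034, 2.39, -0.014]
ft_force: [0.2, -0.3, -1.8]
grip_width: 0.595
```

```bash
python3 - <<'E'
from plan import *
plan([((.6591,-.0202,.068),9.6,10)],30)
E
```

```text
t 4.88 n 2
[[[-0.1,0.2,-0.2],[3,2,8],30],[[-0.2,0.3,-0.2],[3,1.7,7.5],30]]
```

Call:
{"op": "step_arm", "data": {
  "rows": [
    [[-0.1,0.2,-0.2],[3,1.8,6],30],
    [[-0.2,0.3,-0.2],[2,1.2,5],30],
    [[0,0,0],[0,0,0],30],
    [[0,0,0],[0,0,0],30]
  ]
}}

```text
time: 5.22
position: [0.6582, -0.0221, 0.0712]
tool_rot: [-2.028, -2.399, -0.001]
ft_force: [0.5, 0.0, -1.1]
grip_width: 0.593
```

```bash
python3 - <<'E'
from plan import *
plan([((.6591,-.0202,.068),9.6,10)],30)
E
```

```text
t 5.22 n 1
[[[0,-0,-0],[1.7,1.2,3.2],30]]
```

Call:
{"op": "step_arm", "data": {
  "rows": [
    [[0,0,0],[1.7,1.2,1],30],
    [[0,0,0],[0,0,0],30]
  ]
}}

```text
time: 5.38
position: [0.6589, -0.0205, 0.07]
tool_rot: [-2.029, -2.398, -0.0]
ft_force: [0.8, -0.1, -1.6]
grip_width: 0.596
```

```bash
python3 - <<'E'
from plan import *
plan([((.6591,-.0202,.068),9.6,10)],30)
from h import *
d=grab("scene"); crop(d,255,210,375,310,6,"pics/a3.png")
E
```

```text
t 5.38 n 1
[[[-0,-0,-0.1],[0.3,0.3,2],30]]
```

View pics/a3.png

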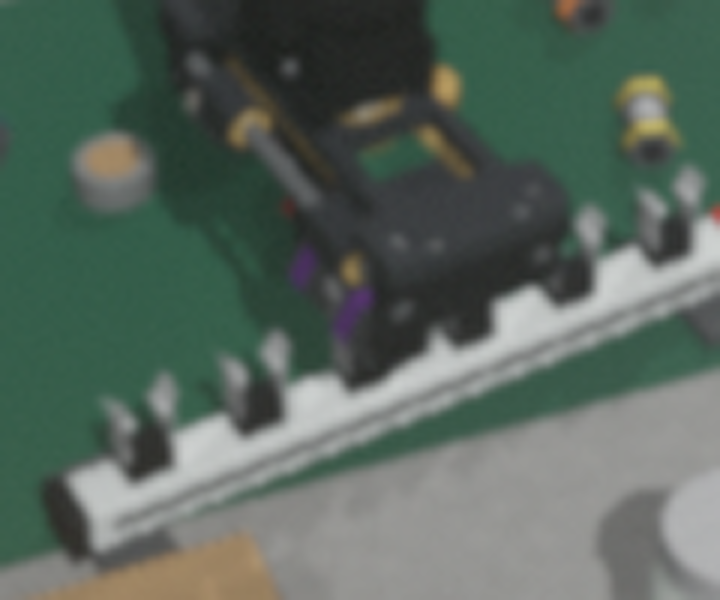

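The purple socket is over clip 4 (crop (350,290)). Lowering to the lips.

Call:
{"op": "step_arm", "data": {
  "rows": [
    [[0,0,0],[0.3,0.3,4],30],
    [[0,0,0],[0,0,4],30],
    [[0,0,0],[0,0,3],30],
    [[0,0,0],[0,0,0],30]
  ]
}}

```text
time: 5.77
position: [0.6606, -0.0206, 0.0634]
tool_rot: [2.028, 2.395, 0.001]
ft_force: [-0.9, -0.6, -1.3]
grip_width: 0.593
```

Call:
{"op": "step_arm", "data": {
  "rows": [
    [[0,0,0],[0,-0.5,4],30],
    [[0,0,0],[0,-0.5,5],30],
    [[0,0,0],[0,0,6],30]
  ]
}}

```text
time: 6.02
position: [0.6613, -0.0207, 0.062]
tool_rot: [2.025, 2.39, -0.003]
ft_force: [-17.1, -0.6, 38.1]
grip_width: 0.592
```

```bash
python3 - <<'E'
from h import *
s=status.get_state(); print(s["position"],s["ft_force"],s["torque"])
d=grab("scene"); crop(d,275,230,345,290,10,"pics/a4.png")
d=grab("top"); crop(d,300,120,420,220,6,"pics/a5.png")
E
```

```text
[ 0.66131201 -0.02066421  0.06196725] [-17.14214118  -0.58265003  38.08162774] [-0.50121739  3.91767204 -0.05120872]
```

View pics/a4.png

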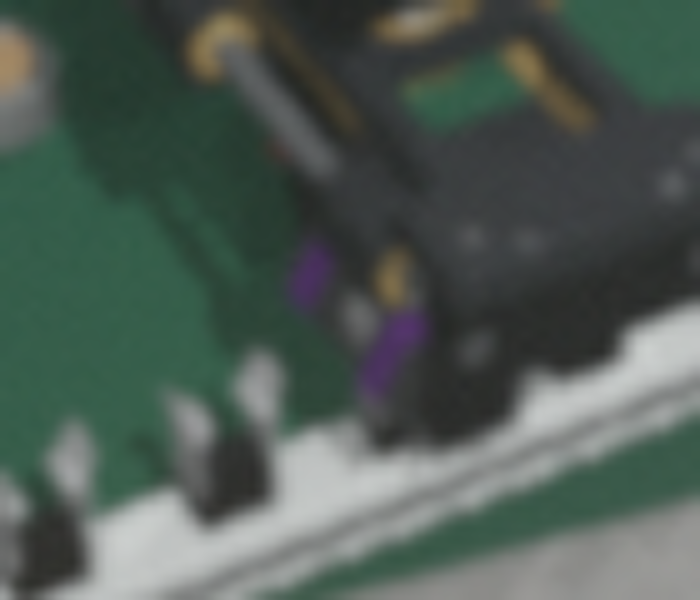

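View pics/a5.png

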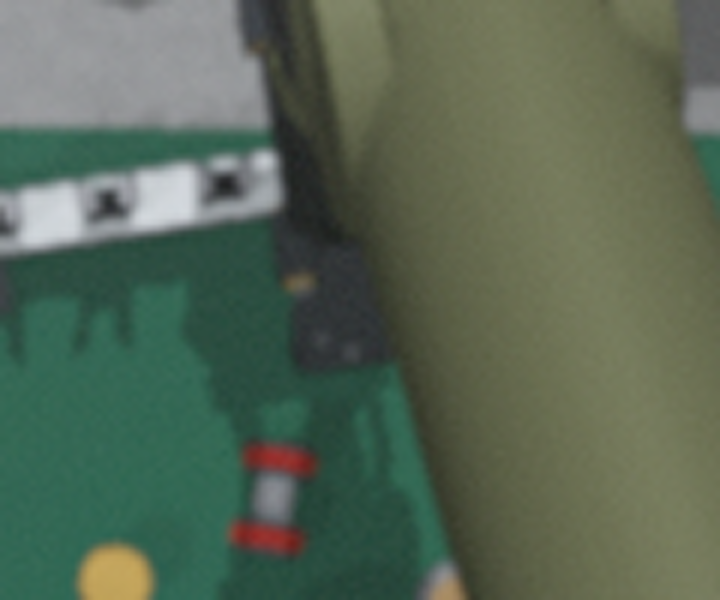

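Call:
{"op": "step_arm", "data": {
  "rows": [
    [[0,0,0],[0,0,-6],30],
    [[0,0,0],[0,0,0],30]
  ]
}}

```text
time: 6.28
position: [0.6623, -0.0205, 0.0713]
tool_rot: [2.022, 2.388, -0.001]
ft_force: [1.0, 0.0, -2.1]
grip_width: 0.592
```

```bash
python3 - <<'E'
from h import *
from scipy.spatial.transform import Rotation as Rn
s=status.get_state(); p=s["position"]; print(p,s["ft_force"])
R=Rn.from_rotvec(s["tool_rot"]).as_matrix(); print(R.round(3).tolist())
d=grab("scene"); im=cv2.resize(d["frame"][225:295,270:380,::-1],None,fx=7,fy=7,interpolation=cv2.INTER_CUBIC)
def mk(X,c): 
    q=(proj(d,X)-[270,225]+.5)*7; cv2.circle(im,tuple(int(v) for v in q),3,c,-1)
ax=np.r_[.98596,.16701,0]; ed=np.r_[ED,0]
for k in range(1,7):
    c=np.r_[clip(k),.05]
    for y in(-9,9):
        for x in (-6,6): mk(c+ed*y/1e3+ax*x/1e3+[0,0,.017],(0,255,255))
    mk(np.r_[clip(k),.026],(0,0,255))
C=p+R[:,2]*.0035
for x in(-26,-9,9,26):
    r=14.5 if abs(x)>10 else 8
    for y in (-1,1): mk(C+R[:,1]*x/1e3+R[:,0]*y*r/1e3,(255,255,0))
    mk(C+R[:,1]*x/1e3-R[:,2]*r/1e3,(255,0,255))
cv2.imwrite("pics/a6.png",im)
E
```

```text
[ 0.66231512 -0.02052136  0.07130379] [ 0.99306949  0.01978499 -2.08436856]
[[-0.164, 0.986, 0.009], [0.986, 0.164, -0.008], [-0.01, 0.008, -1.0]]
```

View pics/a6.png

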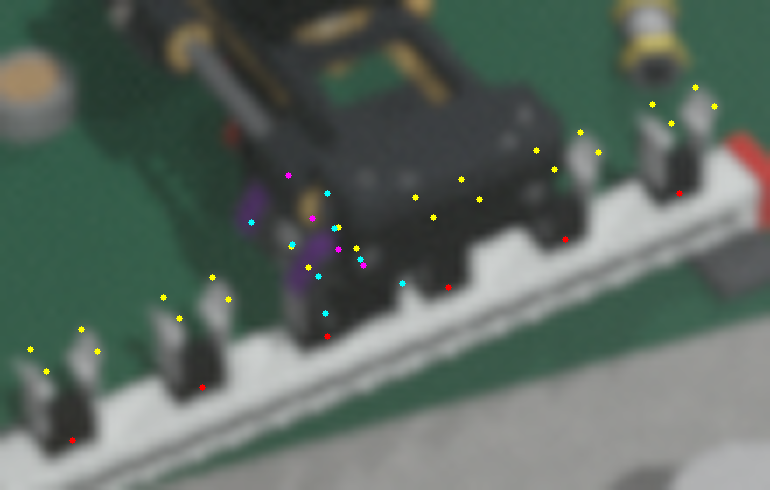

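```bash
python3 - <<'E'
from h import *
from scipy.spatial.transform import Rotation as Rn
for n in ("s0.npz",None):
    d=np.load(n) if n else grab("scene")
    P=world(d); h=cv2.cvtColor(d["frame"],cv2.COLOR_RGB2HSV)
    m=cv2.inRange(h,np.array((125,60,40)),np.array((158,255,255))); m[:200]=0;m[:,:230]=0;m[:,330:]=0
    nn,l,st,c=cv2.connectedComponentsWithStats(m)
    for i in range(1,nn):
        if st[i,4]>5:
            Q=P[l==i]; print(n,c[i],st[i],np.nanmedian(Q,0).round(4),np.nanmin(Q,0).round(3),np.nanmax(Q,0).round(3))
d=np.load("t0.npz");P=world(d)
print(P[192,404],P[206,404])
E
```

```text
s0.npz [248.475 248.45 ] [244 246  11   8  40] [ 0.5162 -0.1525  0.0288] [ 0.499 -0.165  0.002] [ 0.525 -0.139  0.032]
s0.npz [252.11111111 257.        ] [247 254  12   9  45] [ 0.5516 -0.1519  0.0284] [ 0.54  -0.165  0.015] [ 0.557 -0.136  0.033]
None [305.5 254.5] [304 251   4   8  22] [ 0.6454 -0.0403  0.0802] [ 0.565 -0.044 -0.003] [ 0.653 -0.022  0.089]
None [313.84375 262.03125] [311 258   7   9  32] [ 0.6809 -0.0323  0.0845] [ 0.658 -0.038  0.051] [ 0.688 -0.024  0.091]
[ 0.54949761 -0.14183589  0.03071586] [ 0.51456645 -0.14202813  0.03130596]
```

The force (38 N up, -17 N in x) together with x = 0.661 against a clip x of 0.659 suggests the rear hex end rubbed on the lip's side. I'll re-align in x and press again.

```bash
python3 - <<'E'
from plan import *
plan([((.6586,-.0190,.067),9.6,10)],30)
E
```

```text
t 6.38 n 1
[[[0.3,0.5,-0.1],[2.1,-2.1,1.8],30]]
```

Call:
{"op": "step_arm", "data": {
  "rows": [
    [[0.3,0.5,-0.1],[2,-2,0],30],
    [[0,0,0],[0,0,0],30],
    [[0,0,0],[0,0,0],30]
  ]
}}

```text
time: 6.63
position: [0.6567, -0.0192, 0.065]
tool_rot: [-2.025, -2.395, 0.005]
ft_force: [-0.5, -0.2, -1.6]
grip_width: 0.596
```

```bash
python3 - <<'E'
from plan import *
print(status.get_state()["position"])
plan([((.6586,-.0190,.067),9.6,10)],30)
E
```

```text
[ 0.65671959 -0.01921604  0.06495473]
t 6.63 n 1
[[[-0.3,-0.1,-0],[-0.1,1.9,-2.1],30]]
```

Call:
{"op": "step_arm", "data": {
  "rows": [
    [[-0.3,0,0],[0,1.2,0],30],
    [[0,0,0],[0,0,2],30],
    [[0,0,0],[0,0,2],30],
    [[0,0,0],[0,0,2],30]
  ]
}}

```text
time: 6.97
position: [0.6582, -0.0172, 0.0597]
tool_rot: [-2.026, -2.396, -0.005]
ft_force: [-3.5, -0.2, 8.1]
grip_width: 0.588
```

Call:
{"op": "step_arm", "data": {
  "rows": [
    [[0,0,0],[-1,0,3],30],
    [[0,0,0],[-1,0,4],30]
  ]
}}

```text
time: 7.13
position: [0.6596, -0.0176, 0.0559]
tool_rot: [-2.026, -2.398, -0.008]
ft_force: [-2.3, 0.8, 5.2]
grip_width: 0.594
```

Descending with low force, so the waist is entering the clip.

Call:
{"op": "step_arm", "data": {
  "rows": [
    [[0,0,0],[-0.5,-1,4],30],
    [[0,0,0],[0,-0.5,4],30],
    [[0,0,0],[0,0,4],30]
  ]
}}

```text
time: 7.38
position: [0.66, -0.0168, 0.046]
tool_rot: [2.026, 2.4, 0.013]
ft_force: [-10.9, -0.0, 30.8]
grip_width: 0.595
```

Bottomed at z = 0.046 (0.0465 expected) with 31 N. Releasing.

Call:
{"op": "step_arm", "data": {
  "rows": [
    [[0,0,0],[0,0,-1],30],
    [[0,0,0],[0,0,0],66],
    [[0,0,0],[0,0,0],66],
    [[0,0,0],[0,0,0],66],
    [[0,0,0],[0,0,-15],66],
    [[0,0,0],[0,0,-25],66],
    [[0,0,0],[0,0,-25],66],
    [[0,0,0],[0,-15,-15],66]
  ]
}}

```text
time: 8.05
position: [0.6422, -0.0203, 0.1242]
tool_rot: [-2.02, -2.395, -0.005]
ft_force: [0.6, -0.1, 1.0]
grip_width: 0.757
```

```bash
python3 - <<'E'
from h import *
d=grab("scene"); crop(d,255,180,400,310,5,"pics/b1.png"); t=grab("top"); np.savez("t1.npz",**t)
P=world(d); h=cv2.cvtColor(d["frame"],cv2.COLOR_RGB2HSV)
m=cv2.inRange(h,np.array((125,60,40)),np.array((158,255,255))); m[:200]=0;m[:,:230]=0;m[:,360:]=0
nn,l,st,c=cv2.connectedComponentsWithStats(m)
for i in range(1,nn):
    if st[i,4]>5:
        Q=P[l==i]; print(c[i],st[i],np.nanmedian(Q,0).round(4),np.nanmin(Q,0).round(3),np.nanmax(Q,0).round(3))
E
```

```text
[309.67924528 258.98113208] [305 255  11  11  53] [ 0.6441 -0.0311  0.0629] [ 0.59  -0.041 -0.   ] [ 0.653 -0.016  0.068]
[316.80701754 268.14035088] [312 264  12  11  57] [ 0.6788 -0.0267  0.0621] [ 0.659 -0.034  0.031] [ 0.687 -0.01   0.067]
```

View pics/b1.png

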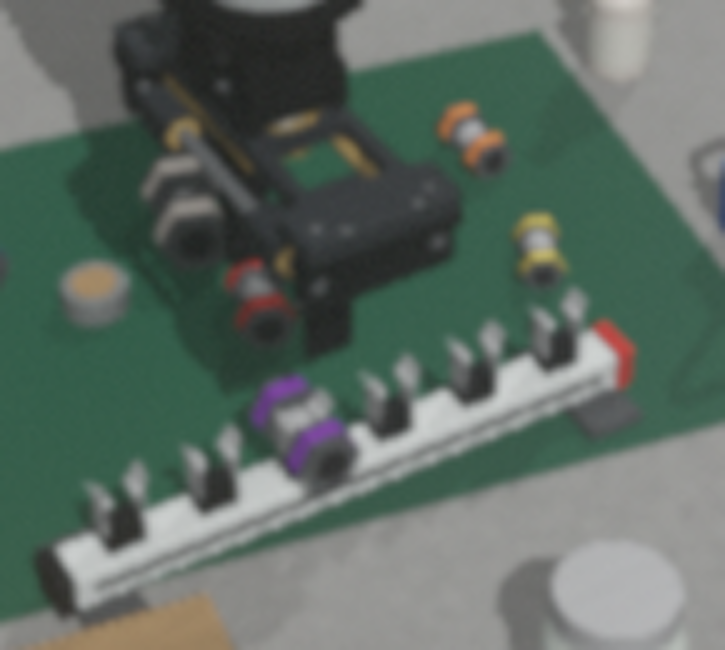

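Purple is seated level in clip 4 (crop (300,435)), tops at 62–67 mm, so its centre is at about 50 mm. The drift during pressing shows my top-view socket height was too large (parallax), so I'll correct that and go for red (3).

```bash
sed -i 's/RAD\[k\]\*1.6e-3/RAD[k]*1.05e-3/; s/-0.001\*np.array(\[-.167,.986\])//' h.py; python3 - <<'E'
from h import *
from plan import *
d=np.load("t1.npz")
for k in '12356':
    try:
        e,m,L,a,p,q=pair(d,k); print(k,m.round(4),"L",round(L*1000,1),"ang",round((a+90)%180-90,1),"clip",clip(k).round(4))
    except Exception as ex: print(k,socks(d)[k])
d=np.load("t0.npz")
for k in '12356':
    e,m,L,a,p,q=pair(d,k); print(k,m.round(4),"L",round(L*1000,1),"ang",round((a+90)%180-90,1))
E
```

```text
1 [0.5339 0.1583] L 29.8 ang -16.8 clip [0.6349 0.1227]
2 [0.429  0.1634] L 31.3 ang 3.4 clip [0.6429 0.0754]
3 [0.5212 0.0032] L 33.1 ang -5.7 clip [0.6509 0.0281]
5 []
6 [0.579  0.1506] L 93.5 ang -9.5 clip [ 0.6749 -0.1139]
1 [0.5341 0.1586] L 30.0 ang -16.8
2 [0.429  0.1634] L 31.0 ang 4.7
3 [0.5212 0.0037] L 33.5 ang -8.5
5 [ 0.4221 -0.1384] L 37.6 ang 17.5
6 [ 0.4379 -0.0125] L 39.5 ang -7.2
```

```bash
python3 - <<'E'
from plan import *
p=plan([((.53,.0,.075),-8,22)],64)
plan([((.5212,.0035,.04),-8,10)],64,start=p)
E
```

```text
t 8.15 n 6
[[[-0,-0.1,2.9],[7,-18,8],64],[[-0,-0,3],[5,-17,9],64],[[-0.1,-0,2.9],[5,-19,8],64],[[-0,-0.1,2.9],[4,-18,9],64],[[-0.1,-0,3],[3,-19,8],64],[[-0,-0.1,3],[1.5,-18.3,8.7],64]]
t 8.15 n 4
[[[-0,0,-0],[1,-2,9],64],[[-0,0,-0],[0,-3,9],64],[[-0,0,-0],[1,-2,8],64],[[-0,0,-0],[0.3,-2.2,9],64]]
```

Call:
{"op": "step_arm", "data": {
  "rows": [
    [[0,0,2.9],[7,-20,3],64],
    [[0,0,3],[5,-20,4],64],
    [[0,0,2.9],[5,-20,8],64],
    [[0,0,2.9],[4,-18,9],64],
    [[0,0,3],[2,-14,8],64],
    [[0,0,2.2],[1,-8,8],64],
    [[0,0,0],[0,-3,8],64],
    [[0,0,0],[0,0,5],64],
    [[0,0,0],[0,0,0],64],
    [[0,0,0],[0,0,0],64]
  ]
}}

```text
time: 8.98
position: [0.5344, -0.0032, 0.0711]
tool_rot: [-2.37, -2.059, -0.005]
ft_force: [-1.0, 0.3, 0.2]
grip_width: 0.737
```

```bash
python3 - <<'E'
from plan import *
p=plan([((.5212,.0035,.03),-8,10)],64)
E
```

```text
t 8.98 n 5
[[[0,-0,-0],[1,-3,8],64],[[0,-0.1,-0],[1,-3,8],64],[[0,-0,-0],[1,-2,9],64],[[0,-0.1,-0],[1,-3,8],64],[[0,-0,-0],[0.6,-3.1,8.1],64]]
```

Call:
{"op": "step_arm", "data": {
  "rows": [
    [[0,0,0],[1.5,-4,8],58],
    [[0,0,0],[1.5,-4,8],58],
    [[0,0,0],[1.5,-3,8],58],
    [[0,0,0],[0.5,-1,4],58],
    [[0,0,0],[0,0,0],58],
    [[0,0,0],[0,0,0],58]
  ]
}}

```text
time: 9.48
position: [0.5243, 0.0045, 0.0403]
tool_rot: [-2.368, -2.06, -0.008]
ft_force: [0.5, -0.7, -0.3]
grip_width: 0.667
```

```bash
python3 - <<'E'
from plan import *
p=plan([((.5212,.0035,.011),-8,10)],58)
E
```

```text
t 9.48 n 3
[[[0,-0.1,0],[-1,-1,10],58],[[0,-0.1,0],[-0,-1,10],58],[[0.1,-0.1,0],[-0.5,-1,9.3],58]]
```

Call:
{"op": "step_arm", "data": {
  "rows": [
    [[0,0,0],[-1,-1.5,9],58],
    [[0,0,0],[-0.5,-1.5,9],58],
    [[0,0,0],[0,0,7],58],
    [[0,0,0],[0,0,3],58],
    [[0,0,0],[0,0,0],58]
  ]
}}

```text
time: 9.9
position: [0.5213, 0.0032, 0.0096]
tool_rot: [-2.369, -2.06, -0.009]
ft_force: [0.1, -0.3, -0.1]
grip_width: 0.668
```

Call:
{"op": "step_arm", "data": {
  "rows": [
    [[0,0,0],[0,0,-1.5],50],
    [[0,0,0],[0,0,0],30],
    [[0,0,0],[0,0,0],30],
    [[0,0,0],[0,0,0],30],
    [[0,0,0],[0,0,0],30]
  ]
}}

```text
time: 10.32
position: [0.5212, 0.0031, 0.011]
tool_rot: [-2.369, -2.059, -0.008]
ft_force: [0.6, -0.5, -1.7]
grip_width: 0.548
```

```bash
python3 - <<'E'
from plan import *
from h import clip
print(status.get_state()["position"])
c=clip('3'); print(c)
p=plan([((.5212,.0035,.08),-8,25),((c[0]-.02,c[1]-.004,.10),9.6,25)],30)
E
```

```text
[0.52116863 0.00311895 0.01096623]
[0.65089176 0.02806304]
t 10.32 n 8
[[[0,-0.1,0],[0,0,-23],30],[[0,-0.1,0],[0,0,-23],30],[[0.1,-0.1,0],[0.7,0.1,-23],30],[[-0,-0,-3.5],[7,21,-4],30],[[-0,-0,-3.5],[6,22,-4],30],[[-0,-0,-3.5],[4,22,-4],30],[[-0,-0,-3.5],[4,22,-4],30],[[-0,-0,-3.6],[1.4,21.9,-4],30]]
```

Call:
{"op": "step_arm", "data": {
  "rows": [
    [[0,0,0],[0,0,-23],30],
    [[0,0,0],[0,0,-24],30],
    [[0,0,0],[0,0,-24],30],
    [[0,0,-3.5],[7,21,-4],30],
    [[0,0,-3.5],[6,22,-2],30],
    [[0,0,-3.5],[4,22,0],30],
    [[0,0,-3.5],[4,20,0],30],
    [[0,0,-3],[1,12,0],30],
    [[0,0,0],[0,4,0],30],
    [[0,0,0],[0,0,0],30],
    [[0,0,0],[0,0,0],30]
  ]
}}

```text
time: 11.23
position: [0.6247, 0.0217, 0.0914]
tool_rot: [-2.029, -2.397, -0.005]
ft_force: [-0.1, -0.5, -1.6]
grip_width: 0.548
```

```bash
python3 - <<'E'
from plan import *
p=plan([((.6515,.0281,.078),9.6,10)],30)
E
```

```text
t 11.23 n 4
[[[0,-0,-0],[0,7,3],30],[[0,-0.1,-0],[1,7,4],30],[[0,-0,-0],[0,7,3],30],[[0.1,-0.1,-0.1],[0.8,6.5,3.5],30]]
```

Call:
{"op": "step_arm", "data": {
  "rows": [
    [[0,0,0],[0.5,8,0],30],
    [[0,0,0],[0.5,8,0],30],
    [[0,0,0],[0.4,7,2],30],
    [[0,0,0],[0.2,3,3],30],
    [[0,0,0],[0,0,2],30],
    [[0,0,0],[0,0,0],30],
    [[0,0,0],[0,0,0],30]
  ]
}}

```text
time: 11.82
position: [0.6498, 0.027, 0.0831]
tool_rot: [-2.032, -2.393, 0.001]
ft_force: [-0.4, -0.0, -0.7]
grip_width: 0.547
```

```bash
python3 - <<'E'
from plan import *
p=plan([((.6515,.0281,.066),9.6,10)],30)
E
```

```text
t 11.82 n 2
[[[-0.1,-0,-0.1],[0,1,9],30],[[-0,-0.1,-0.2],[0.8,0.8,8.1],30]]
```

Call:
{"op": "step_arm", "data": {
  "rows": [
    [[0,0,0],[0.5,1,7],30],
    [[0,0,0],[0.3,0.5,6],30],
    [[0,0,0],[0,0,4],30],
    [[0,0,0],[0,0,1],30],
    [[0,0,0],[0,0,0],30]
  ]
}}

```text
time: 12.23
position: [0.6501, 0.0278, 0.0626]
tool_rot: [-2.032, -2.392, 0.003]
ft_force: [-0.4, 0.4, -1.4]
grip_width: 0.549
```

```bash
python3 - <<'E'
from plan import *
p=plan([((.6510,.0281,.062),9.6,10)],30)
E
```

```text
t 12.23 n 1
[[[-0.2,-0.1,-0.3],[0.1,0.9,0.6],30]]
```

Well aligned; pressing down.

Call:
{"op": "step_arm", "data": {
  "rows": [
    [[0,0,0],[0,0.5,3],30],
    [[0,0,0],[0,0,4],30],
    [[0,0,0],[0,0,4],30]
  ]
}}

```text
time: 12.48
position: [0.6523, 0.0275, 0.0553]
tool_rot: [2.035, 2.393, -0.001]
ft_force: [-1.6, -0.5, 3.9]
grip_width: 0.554
```

Call:
{"op": "step_arm", "data": {
  "rows": [
    [[0,0,0],[0,-1,4],30],
    [[0,0,0],[0,-0.5,4],30],
    [[0,0,0],[0,0,4],30]
  ]
}}

```text
time: 12.73
position: [0.6526, 0.0276, 0.0471]
tool_rot: [2.033, 2.39, 0.002]
ft_force: [-13.6, -2.4, 36.0]
grip_width: 0.544
```

Call:
{"op": "step_arm", "data": {
  "rows": [
    [[0,0,0],[0,0,-1],30],
    [[0,0,0],[0,0,0],62],
    [[0,0,0],[0,0,0],62],
    [[0,0,0],[0,0,0],62],
    [[0,0,0],[0,0,-15],62],
    [[0,0,0],[0,0,-25],62],
    [[0,0,0],[0,-10,-25],62],
    [[0,0,0],[0,-20,-10],62]
  ]
}}

```text
time: 13.4
position: [0.6217, 0.0235, 0.1225]
tool_rot: [-2.032, -2.392, 0.001]
ft_force: [1.0, -1.5, 0.4]
grip_width: 0.712
```

```bash
python3 - <<'E'
from h import *
from plan import *
s=grab("scene"); crop(s,255,180,400,310,5,"pics/b2.png"); d=grab("top")
for k in '1256':
    try:
        e,m,L,a,p,q=pair(d,k); print(k,m.round(4),"L",round(L*1000,1),"ang",round((a+90)%180-90,1),p,q)
    except Exception as ex: print(k,socks(d)[k])
plan([((.545,.15,.075),-17,30)],56)
E
```

```text
1 [0.534  0.1585] L 29.9 ang -16.0 (np.float64(282.85), np.float64(202.35), 26) (np.float64(286.26), np.float64(191.17), 23)
2 [0.4291 0.1633] L 30.9 ang 5.2 (np.float64(281.42), np.float64(231.79), 33) (np.float64(282.29), np.float64(243.9), 31)
5 []
6 [0.5791 0.1508] L 93.5 ang -9.3 (np.float64(290.85), np.float64(160.95), 20) (np.float64(284.31), np.float64(197.06), 16)
t 13.5 n 6
[[[-0,0,4.4],[23,-9,8],56],[[-0,0,4.4],[22,-10,8],56],[[-0.1,0,4.4],[22,-12,8],56],[[-0,0,4.4],[20,-14,7],56],[[-0.1,0.1,4.3],[19,-15,8],56],[[-0,0,4.4],[18.1,-17.1,8.1],56]]
```

View pics/b2.png

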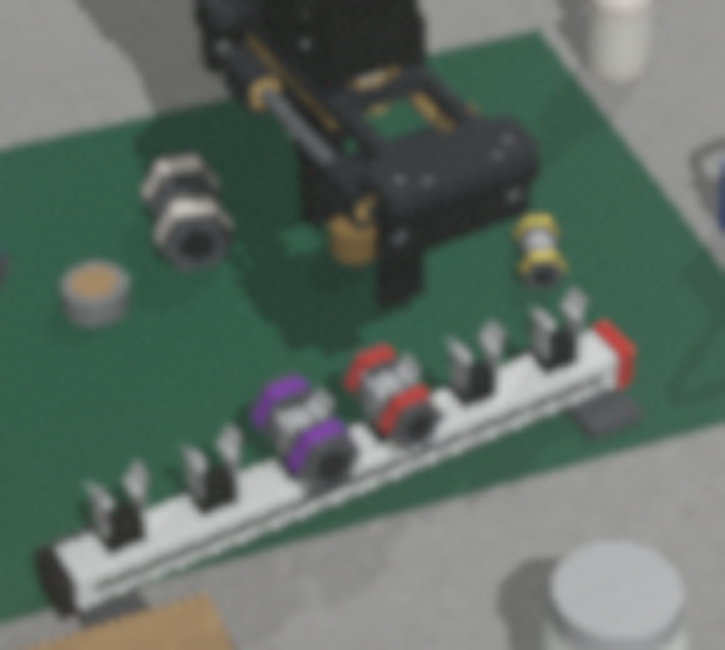

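Red is seated in clip 3 beside purple. Next is yellow (1).

Call:
{"op": "step_arm", "data": {
  "rows": [
    [[0,0,4.4],[23,-9,4],56],
    [[0,0,4.4],[22,-10,6],56],
    [[0,0,4.4],[22,-12,8],56],
    [[0,0,4.4],[20,-14,8],56],
    [[0,0,4.4],[16,-13,8],56],
    [[0,0,3],[10,-10,8],56],
    [[0,0,0],[3,-4,5],56],
    [[0,0,0],[0,0,0],56],
    [[0,0,0],[0,0,0],56]
  ]
}}

```text
time: 14.25
position: [0.5519, 0.1439, 0.0751]
tool_rot: [2.523, 1.865, 0.001]
ft_force: [-0.0, 0.3, -0.6]
grip_width: 0.643
```

```bash
python3 - <<'E'
from plan import *
plan([((.534,.1585,.04),-16.4,10)],56)
E
```

```text
t 14.25 n 5
[[[0,0,-0.1],[2,-4,7],56],[[0.1,0,-0.1],[2,-5,7],56],[[0,0,-0.2],[1,-4,7],56],[[0.1,0.1,-0.1],[2,-4,7],56],[[0,0,-0.2],[1.8,-4.4,7.1],56]]
```

Call:
{"op": "step_arm", "data": {
  "rows": [
    [[0,0,0],[2,-5,8],56],
    [[0,0,0],[2,-5,8],56],
    [[0,0,0],[2,-5,8],56],
    [[0,0,0],[1,-3,8],56],
    [[0,0,0],[0.5,-1,4],56],
    [[0,0,0],[0,0,0],56],
    [[0,0,0],[0,0,0],56]
  ]
}}

```text
time: 14.83
position: [0.5371, 0.153, 0.0351]
tool_rot: [2.526, 1.859, 0.001]
ft_force: [-0.4, 0.8, 0.2]
grip_width: 0.649
```

```bash
python3 - <<'E'
from plan import *
plan([((.534,.1585,.011),-16.4,10)],54)
E
```

```text
t 14.83 n 3
[[[0.1,0.1,-0.3],[1,-2,8],54],[[0.1,0,-0.3],[2,-1,8],54],[[0.1,0.1,-0.3],[1.4,-1.7,8.1],54]]
```

Call:
{"op": "step_arm", "data": {
  "rows": [
    [[0,0,-0.3],[2,-2,8],54],
    [[0,0,-0.3],[2,-1.5,7],54],
    [[0,0,0],[0.5,-0.5,6],54],
    [[0,0,0],[0,0,1.5],54],
    [[0,0,0],[0,0,0],54]
  ]
}}

```text
time: 15.25
position: [0.5353, 0.1587, 0.0106]
tool_rot: [2.515, 1.872, 0.002]
ft_force: [-0.3, 0.6, 0.2]
grip_width: 0.621
```

```bash
python3 - <<'E'
from plan import *
plan([((.534,.1585,.011),-16.4,10)],54)
E
```

```text
t 15.25 n 1
[[[0.3,0.1,-0.3],[-0.6,-1.2,-0.4],54]]
```

Call:
{"op": "step_arm", "data": {
  "rows": [
    [[0,0,0],[-0.5,-1,0],46],
    [[0,0,0],[0,0,0],20],
    [[0,0,0],[0,0,0],20],
    [[0,0,0],[0,0,0],20],
    [[0,0,0],[0,0,0],20]
  ]
}}

```text
time: 15.67
position: [0.5343, 0.1584, 0.0107]
tool_rot: [2.515, 1.872, 0.003]
ft_force: [0.4, 0.5, -1.5]
grip_width: 0.448
```

```bash
python3 - <<'E'
from plan import *
from h import clip
print(status.get_state()["position"])
c=clip('1'); print(c)
p=plan([((.534,.1585,.08),None,24),((c[0]-.02,c[1]-.003,.095),9.6,22)],20)
E
```

```text
[0.53432884 0.15842062 0.01074057]
[0.6348588 0.1227152]
t 15.67 n 8
[[[0.1,0,-0],[-0,0,-23],20],[[0.1,0.1,-0],[-0,0,-23],20],[[0.1,0,-0],[-0.1,-0.1,-23.3],20],[[0,0,-5.3],[-3,18,-3],20],[[0,0,-5.2],[-4,17,-3],20],[[0,0,-5.3],[-6,17,-3],20],[[0,0,-5.2],[-8,16,-3],20],[[0,0,-5.3],[-8.7,15.9,-2.9],20]]
```

Call:
{"op": "step_arm", "data": {
  "rows": [
    [[0,0,0],[0,0,-23],20],
    [[0,0,0],[0,0,-24],20],
    [[0,0,0],[0,0,-23],20],
    [[0,0,-5.3],[-3,18,-3],20],
    [[0,0,-5.2],[-4,17,-1],20],
    [[0,0,-5.3],[-6,17,0],20],
    [[0,0,-5.2],[-8,16,0],20],
    [[0,0,-4],[-6,12,0],20],
    [[0,0,-1],[-2,6,0],20],
    [[0,0,0],[0,0,0],20],
    [[0,0,0],[0,0,0],20]
  ]
}}

```text
time: 16.58
position: [0.6194, 0.1199, 0.0893]
tool_rot: [2.005, 2.409, -0.002]
ft_force: [-0.4, -0.2, -1.8]
grip_width: 0.454
```

```bash
python3 - <<'E'
from plan import *
p=plan([((.6349,.1227,.082),9.6,8)],20)
E
```

```text
t 16.58 n 3
[[[0.1,0.1,0.3],[0,5,2],20],[[0.1,0.1,0.3],[0,5,3],20],[[0,0.2,0.3],[0.1,5.7,2.3],20]]
```

Call:
{"op": "step_arm", "data": {
  "rows": [
    [[0,0,0.3],[0,6,1],20],
    [[0,0,0.3],[0,6,2],20],
    [[0,0,0.3],[0,4,3],20],
    [[0,0,0],[0,0,0],20],
    [[0,0,0],[0,0,0],20]
  ]
}}

```text
time: 17.0
position: [0.634, 0.1255, 0.0824]
tool_rot: [2.027, 2.392, -0.004]
ft_force: [-0.4, -0.1, -0.8]
grip_width: 0.453
```

```bash
python3 - <<'E'
from plan import *
p=plan([((.6347,.1227,.067),9.6,8)],20)
E
```

```text
t 17.0 n 2
[[[0.1,0.2,-0.1],[-1,0,8],20],[[0,0.2,-0],[-1.8,0.2,7.5],20]]
```

Call:
{"op": "step_arm", "data": {
  "rows": [
    [[0,0,0],[-2,0,6],20],
    [[0,0,0],[-1,0,5],20],
    [[0,0,0],[0,0,3],20],
    [[0,0,0],[0,0,0],20],
    [[0,0,0],[0,0,0],20]
  ]
}}

```text
time: 17.42
position: [0.6333, 0.1227, 0.0663]
tool_rot: [2.026, 2.394, -0.006]
ft_force: [0.5, 0.4, -1.2]
grip_width: 0.456
```

```bash
python3 - <<'E'
from plan import *
p=plan([((.6347,.1227,.064),9.6,8)],20)
E
```

```text
t 17.42 n 1
[[[0,0.4,-0.1],[-0.2,1.4,2.3],20]]
```

Call:
{"op": "step_arm", "data": {
  "rows": [
    [[0,0.3,0],[0,0.6,3],20],
    [[0,0,0],[0,0,4],20],
    [[0,0,0],[0,-0.3,4],20],
    [[0,0,0],[0,-0.5,4],20]
  ]
}}

```text
time: 17.75
position: [0.6357, 0.1233, 0.0557]
tool_rot: [2.027, 2.394, 0.007]
ft_force: [-0.2, -0.3, 1.1]
grip_width: 0.458
```

Call:
{"op": "step_arm", "data": {
  "rows": [
    [[0,0,0],[0,-1,4],20],
    [[0,0,0],[0,0,3.5],20],
    [[0,0,0],[0,0,2],20]
  ]
}}

```text
time: 18.0
position: [0.6355, 0.1232, 0.0501]
tool_rot: [2.027, 2.392, 0.007]
ft_force: [-6.4, -2.9, 17.9]
grip_width: 0.453
```

Call:
{"op": "step_arm", "data": {
  "rows": [
    [[0,0,0],[0,0,2.5],20],
    [[0,0,0],[0,0,0],62],
    [[0,0,0],[0,0,0],62],
    [[0,0,0],[0,0,0],62],
    [[0,0,0],[0,0,-15],62],
    [[0,0,0],[0,0,-25],62],
    [[0,0,0],[0,-10,-25],62],
    [[0,0,0],[0,-25,-10],62],
    [[0,0,0],[0,-25,0],62],
    [[0,0,0],[0,-10,0],62]
  ]
}}

```text
time: 18.83
position: [0.5648, 0.1124, 0.1288]
tool_rot: [2.029, 2.393, 0.007]
ft_force: [0.3, 0.4, -0.9]
grip_width: 0.71
```

```bash
python3 - <<'E'
from h import *
from plan import *
s=grab("scene"); crop(s,255,170,400,300,5,"pics/b3.png"); d=grab("top")
for k in '256':
    print(k,socks(d)[k])
print(pair(d,'2'))
p=plan([((.445,.155,.08),4.8,35)],58)
E
```

```text
2 [(np.float64(279.29), np.float64(244.14), 14)]
5 [(np.float64(398.95), np.float64(235.62), 64), (np.float64(403.14), np.float64(250.02), 63)]
6 [(np.float64(352.19), np.float64(227.81), 37), (np.float64(352.71), np.float64(243.36), 14)]
None
t 18.93 n 4
[[[0.1,0,1.2],[16,-28,12],58],[[0.1,0,1.1],[14,-29,12],58],[[0.1,0,1.2],[15,-28,12],58],[[0.1,0,1.1],[13.6,-29.2,12.3],58]]
```

View pics/b3.png

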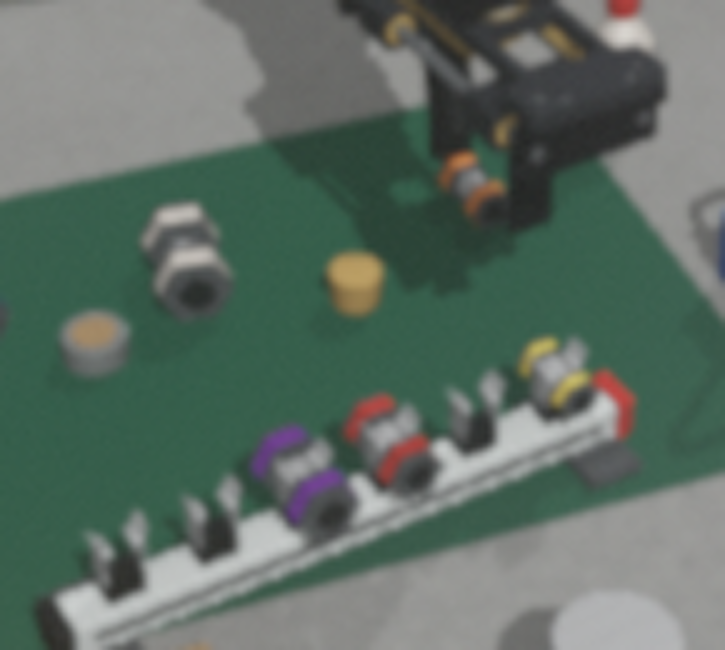

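Yellow is seated in clip 1, and blue and white are unmoved. Next is orange (2).

Call:
{"op": "step_arm", "data": {
  "rows": [
    [[0,0,1.2],[15,-28,10],60],
    [[0,0,1.1],[15,-28,10],60],
    [[0,0,1.2],[13,-24,10],60],
    [[0,0,1.1],[8,-14,8],60],
    [[0,0,0],[2,-6,5],60],
    [[0,0,0],[0,0,0],60],
    [[0,0,0],[0,0,0],60]
  ]
}}

```text
time: 19.52
position: [0.4633, 0.1526, 0.0858]
tool_rot: [2.127, 2.3, 0.02]
ft_force: [-0.1, 0.0, 0.3]
grip_width: 0.689
```

```bash
python3 - <<'E'
from plan import *
plan([((.429,.1634,.035),4.7,8)],58)
E
```

```text
t 19.52 n 8
[[[0.1,-0,-0],[2,-4,6],58],[[0.1,-0,-0],[1,-5,7],58],[[0.1,-0,-0],[2,-4,6],58],[[0.1,-0,-0],[2,-4,6],58],[[0.1,-0,-0.1],[1,-4,7],58],[[0.1,-0,-0],[2,-4,6],58],[[0.1,-0.1,-0.1],[2,-5,6],58],[[0.2,-0,-0],[1.3,-3.8,6.5],58]]
```

Call:
{"op": "step_arm", "data": {
  "rows": [
    [[0.2,0,0],[2,-7,5],58],
    [[0.2,0,0],[2,-7,6],58],
    [[0.2,0,0],[2,-7,7],58],
    [[0.2,0,0],[2,-6,8],58],
    [[0,0,0],[2,-3,8],58],
    [[0,0,0],[0.5,-1,5],58],
    [[0,0,0],[0,0,0],58],
    [[0,0,0],[0,0,0],58]
  ]
}}

```text
time: 20.18
position: [0.4332, 0.1608, 0.0433]
tool_rot: [-2.135, -2.301, -0.007]
ft_force: [0.5, 0.2, 0.4]
grip_width: 0.664
```

```bash
python3 - <<'E'
from plan import *
plan([((.429,.1634,.011),4.7,8)],58)
E
```

```text
t 20.18 n 5
[[[0,-0.1,-0.1],[1,-1,6],58],[[0,-0,-0.1],[0,-1,7],58],[[0,-0.1,-0.1],[1,-0,6],58],[[0,-0,-0.1],[0,-1,7],58],[[0.1,-0.1,-0],[0.8,-1,6.3],58]]
```

Call:
{"op": "step_arm", "data": {
  "rows": [
    [[0,0,0],[1,-1,8],58],
    [[0,0,0],[1,-1,8],58],
    [[0,0,0],[0.5,-1,7],58],
    [[0,0,0],[0,0,5],58],
    [[0,0,0],[0,0,0],56],
    [[0,0,0],[0,0,0],56]
  ]
}}

```text
time: 20.68
position: [0.4305, 0.1635, 0.0123]
tool_rot: [-2.136, -2.301, -0.008]
ft_force: [-0.2, -0.1, 0.4]
grip_width: 0.643
```

```bash
python3 - <<'E'
from plan import *
plan([((.429,.1634,.011),4.7,8)],58)
E
```

```text
t 20.68 n 1
[[[0.1,-0.3,-0.4],[-0,-1.5,1.3],58]]
```

Call:
{"op": "step_arm", "data": {
  "rows": [
    [[0,-0.3,-0.3],[0,-1,1],50],
    [[0,0,0],[0,0,0],25],
    [[0,0,0],[0,0,0],25],
    [[0,0,0],[0,0,0],25],
    [[0,0,0],[0,0,0],25]
  ]
}}

```text
time: 21.1
position: [0.4297, 0.1635, 0.0115]
tool_rot: [2.129, 2.307, 0.003]
ft_force: [-0.3, 0.5, -0.3]
grip_width: 0.5
```

```bash
python3 - <<'E'
from plan import *
from h import clip
print(status.get_state()["position"])
c=clip('2'); print(c)
p=plan([((.43,.1635,.09),None,25),((c[0]-.025,c[1]+.006,.095),9.6,28)],25)
E
```

```text
[0.42971406 0.16350556 0.01150289]
[0.64287528 0.07538912]
t 21.1 n 12
[[[0,0,-0],[-0,0,-20],25],[[0.1,0,-0],[-0,0,-19],25],[[0,0,-0],[-0,0,-20],25],[[0.1,0,-0],[-0.1,0.4,-19.5],25],[[-0,0,-0.6],[-12,23,-1],25],[[-0,0,-0.6],[-12,22,-0],25],[[-0,0,-0.6],[-13,22,-1],25],[[-0,0,-0.6],[-13,23,-1],25],[[-0,0,-0.7],[-13,22,-0],25],[[-0,0,-0.6],[-13,22,-1],25],[[-0,0,-0.7],[-14,21,-0],25],[[-0,0,-0.6],[-13.5,21.9,-1.1],25]]
```

Call:
{"op": "step_arm", "data": {
  "rows": [
    [[0,0,0],[0,0,-20],25],
    [[0,0,0],[0,0,-22],25],
    [[0,0,0],[0,0,-22],25],
    [[0,0,0],[0,0,-18],25],
    [[0,0,-0.6],[-12,23,-1],25],
    [[0,0,-0.6],[-12,22,0],25],
    [[0,0,-0.6],[-13,22,0],25],
    [[0,0,-0.6],[-13,23,0],25],
    [[0,0,-0.7],[-13,22,0],25],
    [[0,0,-0.6],[-13,22,0],25],
    [[0,0,-0.7],[-12,18,0],25],
    [[0,0,-0.6],[-6,9,0],25]
  ]
}}

```text
time: 22.1
position: [0.6051, 0.0853, 0.0997]
tool_rot: [2.013, 2.402, -0.003]
ft_force: [-0.5, -0.5, -0.4]
grip_width: 0.504
```

Call:
{"op": "step_arm", "data": {
  "rows": [
    [[0,0,0],[0,2,0],25],
    [[0,0,0],[0,0,0],25],
    [[0,0,0],[0,0,0],25]
  ]
}}

```text
time: 22.35
position: [0.6086, 0.0835, 0.0985]
tool_rot: [2.02, 2.398, -0.003]
ft_force: [0.1, -0.1, -1.4]
grip_width: 0.499
```

```bash
python3 - <<'E'
from plan import *
p=plan([((.6427,.0754,.082),9.6,8)],25)
E
```

```text
t 22.35 n 5
[[[0,0.1,0],[-3,6,3],25],[[0,0.1,0],[-2,7,4],25],[[0,0,0.1],[-3,6,3],25],[[0.1,0.1,0],[-3,7,3],25],[[0,0,0.1],[-2.7,6.2,3.6],25]]
```

Call:
{"op": "step_arm", "data": {
  "rows": [
    [[0,0,0],[-3,8,2],25],
    [[0,0,0],[-3,8,2],25],
    [[0,0,0],[-3,8,3],25],
    [[0,0,0],[-3,5,4],25],
    [[0,0,0],[-1,2,3],25],
    [[0,0,0],[0,0,0],25],
    [[0,0,0],[0,0,0],25]
  ]
}}

```text
time: 22.93
position: [0.6422, 0.0777, 0.0831]
tool_rot: [2.016, 2.402, -0.005]
ft_force: [-0.1, 0.3, -0.5]
grip_width: 0.501
```

```bash
python3 - <<'E'
from plan import *
p=plan([((.6425,.0754,.067),9.6,8)],25)
E
```

```text
t 22.93 n 3
[[[0,0.1,0.1],[-1,-0,5],25],[[0,0.1,0.2],[-0,-0,6],25],[[0.1,0.2,0.1],[-1.2,-0.1,5.1],25]]
```

Call:
{"op": "step_arm", "data": {
  "rows": [
    [[0,0,0.2],[-1.5,0,6],25],
    [[0,0.2,0],[-1,0,5],25],
    [[0,0,0],[0,0,4],25],
    [[0,0,0],[0,0,0],25],
    [[0,0,0],[0,0,0],25]
  ]
}}

```text
time: 23.35
position: [0.6415, 0.075, 0.066]
tool_rot: [2.022, 2.402, -0.003]
ft_force: [0.1, 0.5, -1.0]
grip_width: 0.502
```

```bash
python3 - <<'E'
from plan import *
p=plan([((.6425,.0754,.063),9.6,8)],25)
E
```

```text
t 23.35 n 1
[[[-0,0.1,0.2],[0.2,1,3],25]]
```

Call:
{"op": "step_arm", "data": {
  "rows": [
    [[0,0,0],[0.2,0.5,4],25],
    [[0,0,0],[0,0,4],25],
    [[0,0,0],[0,-0.5,4],25],
    [[0,0,0],[0,-0.5,4],25]
  ]
}}

```text
time: 23.68
position: [0.6439, 0.0754, 0.0544]
tool_rot: [2.019, 2.397, 0.003]
ft_force: [0.1, -0.4, 0.7]
grip_width: 0.503
```

Call:
{"op": "step_arm", "data": {
  "rows": [
    [[0,0,0],[0,-1,4],25],
    [[0,0,0],[0,0,3.5],25],
    [[0,0,0],[0,0,2.5],25]
  ]
}}

```text
time: 23.93
position: [0.6436, 0.0753, 0.0495]
tool_rot: [2.018, 2.395, 0.001]
ft_force: [-7.6, -1.3, 18.8]
grip_width: 0.506
```

Call:
{"op": "step_arm", "data": {
  "rows": [
    [[0,0,0],[0,0,1.5],25],
    [[0,0,0],[0,0,0],62],
    [[0,0,0],[0,0,0],62],
    [[0,0,0],[0,0,0],62],
    [[0,0,0],[0,0,-15],62],
    [[0,0,0],[0,0,-25],62],
    [[0,0,0],[0,-10,-25],62],
    [[0,0,0],[0,-25,-10],72],
    [[0,0,0],[0,-28,0],76],
    [[0,0,0],[0,-20,0],76]
  ]
}}

```text
time: 24.77
position: [0.5613, 0.0637, 0.1283]
tool_rot: [2.017, 2.398, 0.006]
ft_force: [0.3, 0.3, 0.5]
grip_width: 0.831
```

```bash
python3 - <<'E'
from h import *
from plan import *
s=grab("scene"); crop(s,255,170,400,300,5,"pics/b4.png"); d=grab("top")
for k in '56':
    print(k,socks(d)[k][:3],pair(d,k)[1:4])
p=plan([((.45,-.005,.085),-7.2,32)],76)
E
```

```text
5 [(np.float64(398.95), np.float64(235.62), 64), (np.float64(403.27), np.float64(249.97), 63)] (array([ 0.42211736, -0.13835024]), np.float64(0.03753809255072255), np.float64(-162.72792030316646))Traceback (most recent call last):
  File "<stdin>", line 5, in <module>
TypeError: 'NoneType' object is not subscriptable
```

View pics/b4.png

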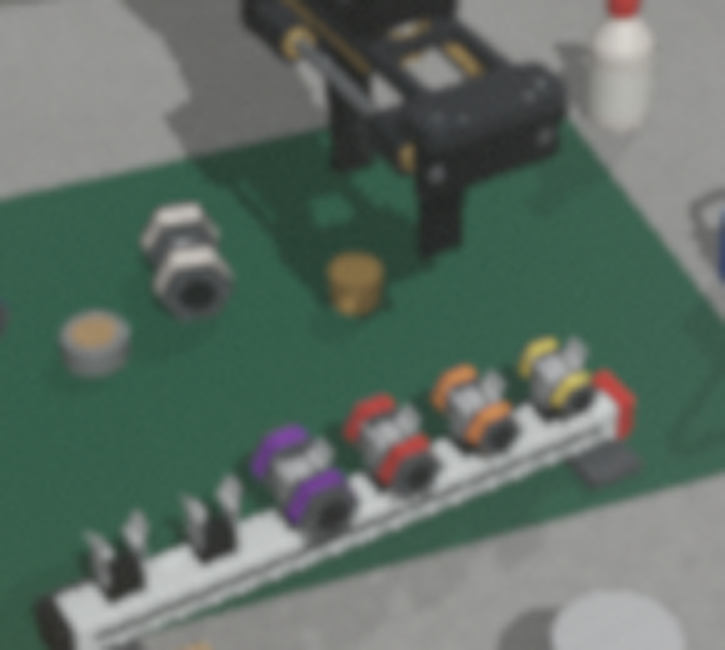

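Sizes 1–4 are seated, and white (6) sits at the same crop position (187,262) as before. Going for white.

```bash
python3 - <<'E'
from plan import *
p=plan([((.45,-.005,.085),-7.2,28)],76)
E
```

```text
t 24.87 n 5
[[[0.1,0.1,3.4],[-10,-24,9],76],[[0.1,0,3.4],[-11,-24,8],76],[[0.1,0.1,3.4],[-12,-22,9],76],[[0.1,0,3.4],[-14,-22,8],76],[[0,0.1,3.5],[-14.8,-21.4,8.8],76]]
```

Call:
{"op": "step_arm", "data": {
  "rows": [
    [[0.1,0,3.4],[-10,-24,5],76],
    [[0.1,0,3.4],[-11,-24,7],76],
    [[0.1,0,3.4],[-12,-22,8],76],
    [[0.1,0,3.4],[-14,-18,8],76],
    [[0,0,3],[-9,-10,8],76],
    [[0,0,0.5],[-3,-4,6],76],
    [[0,0,0],[0,0,0],76],
    [[0,0,0],[0,0,0],76]
  ]
}}

```text
time: 25.53
position: [0.4637, -0.0021, 0.0886]
tool_rot: [2.36, 2.06, 0.01]
ft_force: [0.9, 0.3, -0.1]
grip_width: 0.875
```

```bash
python3 - <<'E'
from plan import *
p=plan([((.438,-.0125,.045),-7.2,8)],76)
E
```

```text
t 25.53 n 7
[[[0.1,0,-0.1],[-2,-4,6],76],[[0.1,0,-0.1],[-2,-3,6],76],[[0.1,0,-0.1],[-2,-3,7],76],[[0.1,0,-0.1],[-2,-4,6],76],[[0.1,0,-0.1],[-2,-3,6],76],[[0.1,0,-0],[-2,-4,6],76],[[0,0,-0.1],[-1.6,-3.4,6.4],76]]
```

Call:
{"op": "step_arm", "data": {
  "rows": [
    [[0.1,0,-0.1],[-3,-5,6],76],
    [[0.1,0,-0.1],[-3,-5,7],76],
    [[0.1,0,-0.1],[-3,-5,7],76],
    [[0.1,0,-0.1],[-2,-4,7],76],
    [[0.1,0,-0.1],[-1,-3,7],76],
    [[0,0,0],[-0.5,-1,4],76],
    [[0,0,0],[0,0,0],76],
    [[0,0,0],[0,0,0],76]
  ]
}}

```text
time: 26.2
position: [0.4405, -0.009, 0.0471]
tool_rot: [2.348, 2.087, 0.007]
ft_force: [1.3, -0.1, -0.5]
grip_width: 0.874
```

```bash
python3 - <<'E'
from plan import *
p=plan([((.438,-.0125,.012),-7.2,8)],76)
E
```

```text
t 26.2 n 5
[[[0,-0,0.1],[-1,-0,7],76],[[0,-0,0.1],[-1,-1,7],76],[[0.1,-0.1,0.1],[-0,-0,7],76],[[0,-0,0.1],[-1,-1,7],76],[[0.1,-0.1,0.1],[-0.9,-0.1,7.1],76]]
```

Call:
{"op": "step_arm", "data": {
  "rows": [
    [[0,0,0.1],[-1.5,-0.5,8],76],
    [[0,0,0.1],[-1.5,-0.5,8],76],
    [[0,0,0.1],[-0.5,-0.5,8],76],
    [[0,0,0.1],[0,-0.5,5],76],
    [[0,0,0],[0,0,1],74],
    [[0,0,0],[0,0,0],72]
  ]
}}

```text
time: 26.7
position: [0.4388, -0.0123, 0.0141]
tool_rot: [2.356, 2.077, 0.008]
ft_force: [-0.1, -0.4, 0.3]
grip_width: 0.841
```

```bash
python3 - <<'E'
from plan import *
p=plan([((.438,-.0125,.0115),-7.2,8)],76)
E
```

```text
t 26.7 n 1
[[[0.2,-0.2,0],[-0.3,-0.7,2.6],76]]
```

Call:
{"op": "step_arm", "data": {
  "rows": [
    [[0.2,-0.2,0],[-0.3,-0.5,2.5],66],
    [[0,0,0],[0,0,0],40],
    [[0,0,0],[0,0,0],40],
    [[0,0,0],[0,0,0],40],
    [[0,0,0],[0,0,0],40],
    [[0,0,0],[0,0,0],40]
  ]
}}

```text
time: 27.2
position: [0.4382, -0.0123, 0.0114]
tool_rot: [2.356, 2.078, -0.0]
ft_force: [0.3, -0.3, -1.7]
grip_width: 0.684
```

```bash
python3 - <<'E'
from plan import *
from h import clip
print(status.get_state()["position"])
c=clip('6'); print(c)
p=plan([((.438,-.0125,.10),None,28),((c[0]-.03,c[1]+.004,.105),9.6,28)],40)
E
```

```text
[ 0.43824054 -0.01226727  0.01136271]
[ 0.6749412 -0.1139152]
t 27.2 n 13
[[[0,0,-0],[-0,-0,-22],40],[[0,0,-0],[-0,-0,-22],40],[[0,0,-0],[-0,-0,-22],40],[[0,0,-0],[-0.3,-0.2,-22.6],40],[[0,0,-1.9],[-8,24,-1],40],[[0,0,-1.9],[-9,24,-0],40],[[0,0,-1.9],[-9,24,-1],40],[[0,0,-1.8],[-10,23,-0],40],[[0,0,-1.9],[-11,23,-1],40],[[0,0,-1.8],[-12,22,-0],40],[[0,0,-1.9],[-12,23,-1],40],[[0,0,-1.8],[-13,21,-0],40]]
[[[0,0,-1.9],[-14.3,21.6,-1],40]]
```

Call:
{"op": "step_arm", "data": {
  "rows": [
    [[0,0,0],[0,0,-22],40],
    [[0,0,0],[0,0,-24],40],
    [[0,0,0],[0,0,-24],40],
    [[0,0,0],[0,0,-20],40],
    [[0,0,-1.9],[-8,24,-1],40],
    [[0,0,-1.9],[-9,24,0],40],
    [[0,0,-1.9],[-9,24,0],40],
    [[0,0,-1.8],[-10,23,0],40],
    [[0,0,-1.9],[-11,23,0],40],
    [[0,0,-1.8],[-12,22,0],40],
    [[0,0,-1.9],[-12,20,0],40],
    [[0,0,-1.8],[-8,12,0],40]
  ]
}}

```text
time: 28.2
position: [0.6108, -0.097, 0.1041]
tool_rot: [-2.05, -2.38, 0.013]
ft_force: [0.1, 0.5, -1.5]
grip_width: 0.687
```

Call:
{"op": "step_arm", "data": {
  "rows": [
    [[0,0,-1],[-3,4,0],40],
    [[0,0,0],[0,0,0],40],
    [[0,0,0],[0,0,0],40]
  ]
}}

```text
time: 28.45
position: [0.6162, -0.1013, 0.102]
tool_rot: [-2.029, -2.393, 0.012]
ft_force: [-0.8, 0.0, -3.3]
grip_width: 0.683
```

```bash
python3 - <<'E'
from plan import *
p=plan([((.6747,-.1139,.088),9.6,8)],40)
E
```

```text
t 28.45 n 8
[[[-0.1,0,-0],[-3,7,2],40],[[-0.1,0,-0],[-2,7,1],40],[[-0,0,-0],[-3,7,2],40],[[-0.1,0,-0],[-3,7,2],40],[[-0,0,-0],[-3,7,2],40],[[-0.1,0,-0.1],[-2,7,1],40],[[-0,0.1,-0],[-3,7,2],40],[[-0.1,0,-0.1],[-2.9,6.7,1.8],40]]
```

Call:
{"op": "step_arm", "data": {
  "rows": [
    [[-0.1,0,0],[-4,10,1],40],
    [[-0.1,0,0],[-4,10,1],40],
    [[-0.1,0,0],[-4,10,1],40],
    [[-0.1,0,0],[-4,10,2],40],
    [[-0.1,0,0],[-3,7,2],40],
    [[0,0,0],[-1,4,2],40],
    [[0,0,0],[0,1,1],40],
    [[0,0,0],[0,0,0],40],
    [[0,0,0],[0,0,0],40]
  ]
}}

```text
time: 29.2
position: [0.6723, -0.1101, 0.091]
tool_rot: [2.029, 2.397, -0.005]
ft_force: [0.5, 0.5, -2.4]
grip_width: 0.688
```

```bash
python3 - <<'E'
from plan import *
p=plan([((.6742,-.1139,.062),9.6,8)],40)
E
```

```text
t 29.2 n 4
[[[-0,0,-0],[-1,0,7],40],[[-0,0.1,-0],[-1,1,7],40],[[-0,0,-0],[-1,-0,8],40],[[-0.1,0.1,-0.1],[-1,0.2,7],40]]
```

Call:
{"op": "step_arm", "data": {
  "rows": [
    [[0,0,0],[-2,0.5,8],40],
    [[0,0,0],[-1.5,0.5,7],40],
    [[0,0,0],[-1,0,7],40],
    [[0,0,0],[0,0,4],40],
    [[0,0,0],[0,0,0],40],
    [[0,0,0],[0,0,0],40]
  ]
}}

```text
time: 29.7
position: [0.6722, -0.115, 0.0616]
tool_rot: [-2.03, -2.398, 0.008]
ft_force: [0.1, -0.1, -2.5]
grip_width: 0.682
```

```bash
python3 - <<'E'
from plan import *
p=plan([((.6742,-.1139,.058),9.6,8)],40)
E
```

```text
t 29.7 n 1
[[[-0.2,0.2,-0.1],[0.8,2.1,3.6],40]]
```

Call:
{"op": "step_arm", "data": {
  "rows": [
    [[0,0,0],[0.8,1.2,1],40],
    [[0,0,0],[0,0,4],40],
    [[0,0,0],[0,0,4],40],
    [[0,0,0],[0,-0.5,4],40]
  ]
}}

```text
time: 30.03
position: [0.6753, -0.115, 0.0527]
tool_rot: [2.027, 2.393, -0.005]
ft_force: [-1.1, 0.3, 3.4]
grip_width: 0.686
```

Call:
{"op": "step_arm", "data": {
  "rows": [
    [[0,0,0],[0,-1,4],40],
    [[0,0,0],[0,-0.5,4],40],
    [[0,0,0],[0,0,4],40]
  ]
}}

```text
time: 30.28
position: [0.6758, -0.1147, 0.0435]
tool_rot: [2.024, 2.39, -0.001]
ft_force: [-10.0, 1.0, 28.4]
grip_width: 0.685
```

Call:
{"op": "step_arm", "data": {
  "rows": [
    [[0,0,0],[0,0,-1],40],
    [[0,0,0],[0,0,0],74],
    [[0,0,0],[0,0,0],74],
    [[0,0,0],[0,0,0],74],
    [[0,0,0],[0,0,-15],74],
    [[0,0,0],[0,0,-25],74],
    [[0,0,0],[0,-10,-25],72],
    [[0,0,0],[0,-25,-10],72],
    [[0,0,0],[0,-30,0],72],
    [[0,0,0],[0,-30,0],72],
    [[0,0,0],[0,-15,0],72]
  ]
}}

```text
time: 31.2
position: [0.5675, -0.13, 0.1254]
tool_rot: [2.017, 2.393, 0.006]
ft_force: [-0.0, -1.2, -0.7]
grip_width: 0.831
```

```bash
python3 - <<'E'
from h import *
from plan import *
s=grab("scene"); crop(s,200,170,400,310,4,"pics/b5.png")
p=plan([((.437,-.134,.085),17.3,28)],72)
E
```

```text
t 31.25 n 5
[[[0.1,0.1,-1.5],[4,-26,8],72],[[0.1,0.1,-1.5],[4,-25,8],72],[[0.1,0.1,-1.5],[5,-25,8],72],[[0.1,0.1,-1.5],[6,-25,8],72],[[0.1,0,-1.6],[6.4,-25.4,7.8],72]]
```

View pics/b5.png

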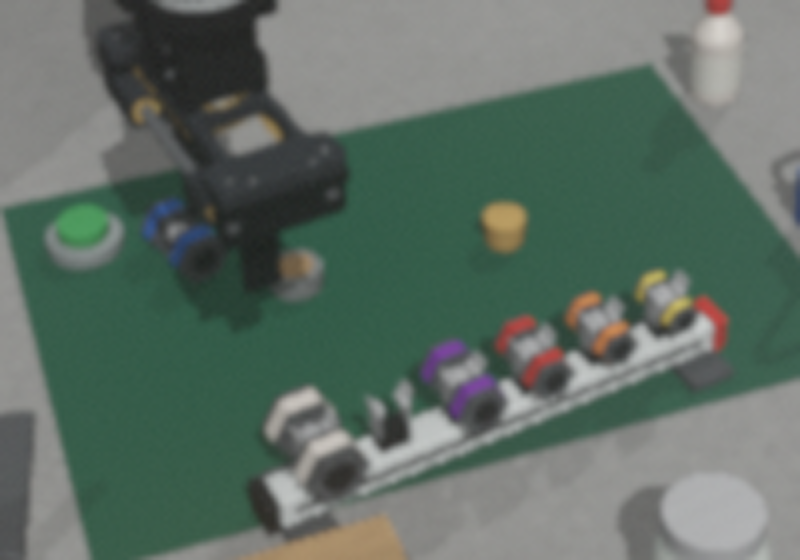

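White is seated in clip 6. Blue (5) is unmoved at scene (246,230), beside the button. Going for blue.

Call:
{"op": "step_arm", "data": {
  "rows": [
    [[0.1,0.1,-1.5],[4,-26,5],72],
    [[0.1,0.1,-1.5],[4,-25,7],72],
    [[0.1,0.1,-1.5],[5,-25,8],72],
    [[0.1,0.1,-1.5],[5,-20,8],72],
    [[0,0,-1.4],[3,-10,8],72],
    [[0,0,0],[1,-5,5],72],
    [[0,0,0],[0,0,0],72],
    [[0,0,0],[0,0,0],72]
  ]
}}

```text
time: 31.92
position: [0.4542, -0.1341, 0.0901]
tool_rot: [1.85, 2.52, 0.005]
ft_force: [0.9, 0.7, 0.4]
grip_width: 0.825
```

```bash
python3 - <<'E'
from plan import *
p=plan([((.4221,-.1384,.045),17.3,8)],72)
E
```

```text
t 31.92 n 7
[[[0.1,0.1,0],[1,-5,6],72],[[0.1,0.1,0],[1,-4,7],72],[[0.1,0.1,0],[1,-5,6],72],[[0.1,0.1,0],[0,-4,7],72],[[0.1,0.1,0],[1,-5,6],72],[[0.1,0.1,0.1],[1,-5,6],72],[[0.1,0,0],[0.8,-4.2,6.9],72]]
```

Call:
{"op": "step_arm", "data": {
  "rows": [
    [[0.1,0.1,0],[1,-6,6],72],
    [[0.1,0.1,0],[1,-6,7],72],
    [[0.1,0.1,0],[1,-6,7],72],
    [[0.1,0.1,0],[0.5,-6,7],72],
    [[0.1,0,0],[0.5,-4,7],72],
    [[0.1,0,0],[0.5,-2,5],72],
    [[0,0,0],[0,0,0],72],
    [[0,0,0],[0,0,0],72]
  ]
}}

```text
time: 32.58
position: [0.4254, -0.1386, 0.0477]
tool_rot: [1.856, 2.53, 0.003]
ft_force: [0.5, -0.3, -0.6]
grip_width: 0.829
```

```bash
python3 - <<'E'
from plan import *
p=plan([((.4221,-.1384,.0115),17.3,8)],72)
E
```

```text
t 32.58 n 5
[[[0,0,0],[0,-1,7],72],[[0.1,0,0],[1,-0,7],72],[[0,0,0.1],[-0,-1,8],72],[[0.1,0.1,0],[0,-1,7],72],[[0,0,0.1],[0.2,-0.2,7.2],72]]
```

Call:
{"op": "step_arm", "data": {
  "rows": [
    [[0,0,0],[0.2,-1,8],72],
    [[0,0,0],[0.3,-1,8],72],
    [[0,0,0],[0.2,-1,8],72],
    [[0,0,0],[0,-0.5,6],70],
    [[0,0,0],[0,0,2],70],
    [[0,0,0],[0,0,0],68]
  ]
}}

```text
time: 33.08
position: [0.4225, -0.1388, 0.0124]
tool_rot: [1.855, 2.53, 0.004]
ft_force: [0.3, -0.1, -0.3]
grip_width: 0.797
```

```bash
python3 - <<'E'
from plan import *
p=plan([((.4221,-.1384,.0115),17.3,8)],72)
E
```

```text
t 33.08 n 1
[[[0.3,0.1,0.2],[0.5,-0.3,0.9],72]]
```

Call:
{"op": "step_arm", "data": {
  "rows": [
    [[0.2,0,0.2],[0.5,-0.3,0.8],62],
    [[0,0,0],[0,0,0],36],
    [[0,0,0],[0,0,0],36],
    [[0,0,0],[0,0,0],36],
    [[0,0,0],[0,0,0],36]
  ]
}}

```text
time: 33.5
position: [0.4221, -0.1382, 0.0114]
tool_rot: [1.861, 2.529, -0.001]
ft_force: [0.1, 0.6, -3.0]
grip_width: 0.639
```

```bash
python3 - <<'E'
from plan import *
from h import clip
print(status.get_state()["position"])
c=clip('5'); print(c)
p=plan([((.4222,-.1384,.10),None,28),((c[0]-.03,c[1]-.004,.105),9.6,28)],36)
E
```

```text
[ 0.42210734 -0.13817549  0.0114328 ]
[ 0.66692472 -0.06658912]
t 33.5 n 13
[[[0,0,-0],[-0,0,-22],36],[[0,0,-0],[-0,0,-22],36],[[0,0.1,-0],[-0,0,-22],36],[[0,0,-0],[-0.4,0.1,-22.6],36],[[0,-0,0.9],[0,25,-1],36],[[0,-0,0.9],[1,25,-0],36],[[0,-0,0.8],[0,25,-1],36],[[0,-0,0.9],[2,25,-0],36],[[0,-0,0.8],[1,25,-1],36],[[0,-0,0.9],[2,25,-0],36],[[0,-0,0.8],[3,25,-1],36],[[0,-0,0.9],[2,25,-0],36]]
[[[0,-0,0.8],[3.5,24.5,-0.8],36]]
```

Call:
{"op": "step_arm", "data": {
  "rows": [
    [[0,0,0],[0,0,-22],36],
    [[0,0,0],[0,0,-24],36],
    [[0,0,0],[0,0,-24],36],
    [[0,0,0],[0,0,-20],36],
    [[0,0,0.9],[0,25,-1],36],
    [[0,0,0.9],[1,25,0],36],
    [[0,0,0.8],[0,25,0],36],
    [[0,0,0.9],[2,25,0],36],
    [[0,0,0.8],[1,25,0],36],
    [[0,0,0.9],[2,25,0],36],
    [[0,0,0.8],[3,22,0],36],
    [[0,0,0.9],[2,14,0],36]
  ]
}}

```text
time: 34.5
position: [0.5997, -0.0833, 0.1031]
tool_rot: [-2.028, -2.397, 0.014]
ft_force: [0.3, -0.8, -1.4]
grip_width: 0.64
```

Call:
{"op": "step_arm", "data": {
  "rows": [
    [[0,0,0.5],[2,6,0],36],
    [[0,0,0],[0,0,0],36],
    [[0,0,0],[0,0,0],36]
  ]
}}

```text
time: 34.75
position: [0.6068, -0.0779, 0.1014]
tool_rot: [-2.034, -2.388, 0.011]
ft_force: [-0.5, -0.7, -1.8]
grip_width: 0.638
```

```bash
python3 - <<'E'
from plan import *
p=plan([((.6667,-.0666,.088),9.6,8)],36)
E
```

```text
t 34.75 n 8
[[[-0.1,0,-0.1],[0,8,2],36],[[-0.1,0,-0.1],[0,7,1],36],[[-0,0,-0],[1,8,2],36],[[-0.1,0,-0.1],[-0,8,1],36],[[-0,0,-0],[-0,7,2],36],[[-0.1,0,-0.1],[0,8,2],36],[[-0,0,-0],[0,7,1],36],[[-0.1,0.1,-0.1],[0.4,8,2.1],36]]
```

Call:
{"op": "step_arm", "data": {
  "rows": [
    [[-0.1,0,-0.1],[0.3,11,1],36],
    [[-0.1,0,-0.1],[0.3,11,1],36],
    [[-0.1,0,-0.1],[0.3,11,1],36],
    [[-0.1,0,-0.1],[0.3,11,2],36],
    [[-0.1,0,0],[0.2,8,2],36],
    [[0,0,0],[0,5,2],36],
    [[0,0,0],[0,1,1],36],
    [[0,0,0],[0,0,0],36],
    [[0,0,0],[0,0,0],36]
  ]
}}

```text
time: 35.5
position: [0.665, -0.0713, 0.0895]
tool_rot: [2.032, 2.393, -0.009]
ft_force: [0.3, -0.1, -3.4]
grip_width: 0.642
```

```bash
python3 - <<'E'
from plan import *
p=plan([((.6660,-.0666,.064),9.6,8)],36)
E
```

```text
t 35.5 n 4
[[[-0,0.1,-0.1],[1,0,6],36],[[-0.1,0.1,-0.1],[1,1,7],36],[[-0,0,-0],[1,0,6],36],[[-0.1,0.1,-0.1],[1.6,0.8,6.5],36]]
```

Call:
{"op": "step_arm", "data": {
  "rows": [
    [[0,0,0],[2,0.3,6],36],
    [[0,0,0],[1.5,0.3,6],36],
    [[0,0,0],[0.8,0.3,6],36],
    [[0,0,0],[0,0,4],36],
    [[0,0,0],[0,0,0],36],
    [[0,0,0],[0,0,0],36]
  ]
}}

```text
time: 36.0
position: [0.6633, -0.0673, 0.0648]
tool_rot: [2.033, 2.394, -0.012]
ft_force: [1.4, 0.7, -2.0]
grip_width: 0.643
```

```bash
python3 - <<'E'
from plan import *
p=plan([((.6660,-.0666,.06),9.6,8)],36)
E
```

```text
t 36.0 n 1
[[[-0.3,0.3,-0.3],[0.2,2.8,4.8],36]]
```

Call:
{"op": "step_arm", "data": {
  "rows": [
    [[0,0.3,-0.3],[0.4,2.2,0],36],
    [[0,0,0],[0,0,3],36],
    [[0,0,0],[0,0,4],36],
    [[0,0,0],[0,-0.3,4],36],
    [[0,0,0],[0,-0.5,4],36]
  ]
}}

```text
time: 36.42
position: [0.6675, -0.0671, 0.0535]
tool_rot: [2.027, 2.398, -0.002]
ft_force: [-1.4, 0.2, 3.2]
grip_width: 0.635
```

Call:
{"op": "step_arm", "data": {
  "rows": [
    [[0,0,0],[0,-1,4],36],
    [[0,0,0],[0,-0.5,4],36],
    [[0,0,0],[0,0,4],36]
  ]
}}

```text
time: 36.67
position: [0.6676, -0.0669, 0.0449]
tool_rot: [2.025, 2.396, 0.001]
ft_force: [-13.6, 0.7, 36.4]
grip_width: 0.637
```

Call:
{"op": "step_arm", "data": {
  "rows": [
    [[0,0,0],[0,0,-1],36],
    [[0,0,0],[0,0,0],70],
    [[0,0,0],[0,0,0],70],
    [[0,0,0],[0,0,0],70],
    [[0,0,0],[0,0,-15],70],
    [[0,0,0],[0,0,-25],70],
    [[0,0,0],[0,0,-40],50],
    [[0,0,0],[0,-10,-40],50],
    [[0,0,0],[0,-10,-10],50]
  ]
}}

```text
time: 37.42
position: [0.6447, -0.0693, 0.1768]
tool_rot: [-2.023, -2.397, 0.006]
ft_force: [0.8, 0.9, 1.0]
grip_width: 0.654
```

```bash
python3 - <<'E'
from h import *
from plan import *
s=grab("scene"); crop(s,200,170,400,310,4,"pics/b6.png")
d=grab("top"); np.savez("t2.npz",**d); crop(d,170,150,260,220,7,"pics/b7.png")
p=plan([((.57,.30,.20),4.9,38)],50)
P=world(d); v,u=np.mgrid[0:400,0:640]
k=(u>180)&(u<250)&(v>165)&(v<205)&(P[...,2]>.108)&(P[...,2]<.13)
Q=P[k]; l=cv2.fitLine(Q[:,:2].astype(np.float32),cv2.DIST_HUBER,0,.001,.001).ravel(); t=(Q[:,:2]-l[2:])@l[:2]
print(k.sum(),np.median(Q,0),l,t.min(),t.max(),np.degrees(np.arctan2(l[1],l[0])), l[2:]+l[:2]*(t.min()+t.max())/2)
E
```

```text
t 37.52 n 10
[[[-0,-0,0.5],[38,-1,-3],50],[[-0.1,-0,0.5],[37,-1,-2],50],[[-0,-0,0.5],[38,-2,-3],50],[[-0.1,-0,0.5],[38,-2,-2],50],[[-0,-0,0.5],[37,-2,-3],50],[[-0.1,-0,0.4],[38,-3,-2],50],[[-0,-0,0.5],[38,-3,-3],50],[[-0.1,-0,0.4],[37,-3,-2],50],[[-0,-0,0.5],[38,-4,-3],50],[[-0.1,-0,0.4],[37.4,-3.7,-2.3],50]]
162 [0.56648783 0.32610044 0.11744181] [ 0.08922552 -0.99601144  0.56678945  0.3273984 ] -0.05818071139881907 0.053443365072626065 -84.88094 [0.5665781  0.32975762]
```

View pics/b6.png

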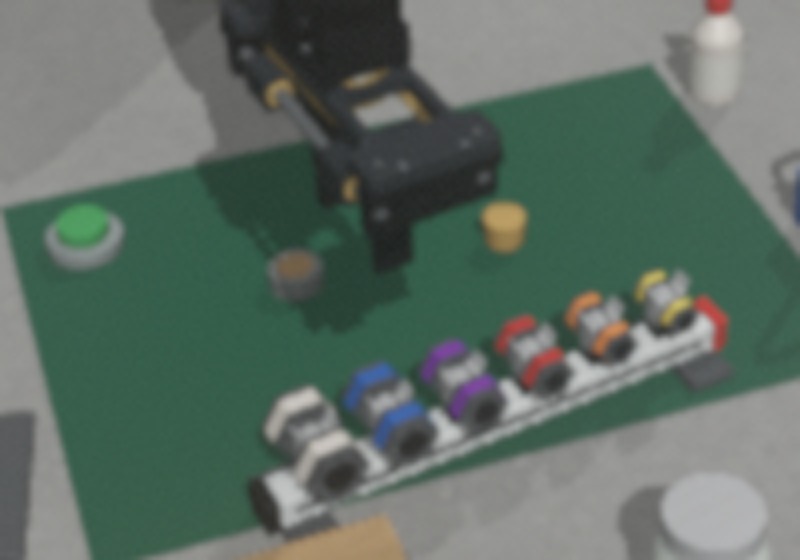

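View pics/b7.png

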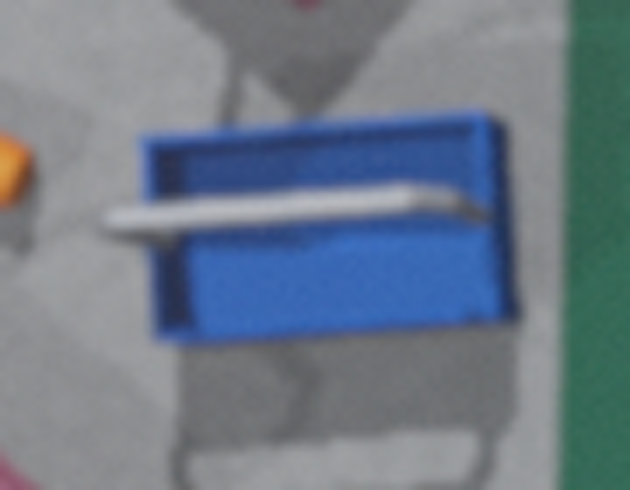

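All six sockets are seated in order. The enlarged crop shows the blue tray with its steel arch, so this is the caddy described (the look-alikes are pink). Its bar runs from top-view (185,182) to (229,177).

```bash
python3 - <<'E'
from h import *
d=np.load("t2.npz")
a=ray(d,185,181.7,.117);b=ray(d,228.6,177.4,.117);print(a,b,(a+b)/2,np.linalg.norm(a-b))
E
```

```text
[0.56140415 0.37983061 0.117     ] [0.5727616  0.27841425 0.117     ] [0.56708288 0.32912243 0.117     ] 0.10205033708898534
```

Call:
{"op": "step_arm", "data": {
  "rows": [
    [[0,0,0.5],[38,-1,-4],50],
    [[0,0,0.5],[38,-1,-4],50],
    [[0,0,0.5],[38,-2,-4],50],
    [[0,0,0.5],[38,-2,-3],50],
    [[0,0,0.5],[38,-2,-3],50],
    [[0,0,0.5],[38,-3,-3],50],
    [[0,0,0.5],[38,-3,-3],45],
    [[0,0,0.4],[36,-3,-2],40],
    [[0,0,0.5],[30,-4,0],40],
    [[0,0,0.4],[18,-4,0],40],
    [[0,0,0],[6,0,0],40],
    [[0,0,0],[0,0,0],40]
  ]
}}

```text
time: 38.52
position: [0.5696, 0.2892, 0.1934]
tool_rot: [-2.135, -2.291, 0.025]
ft_force: [1.5, 0.1, 0.8]
grip_width: 0.461
```

```bash
python3 - <<'E'
from plan import *
p=plan([((.5665,.3265,.155),4.9,12)],36)
E
```

```text
t 38.52 n 5
[[[-0.2,0,-0.2],[8,0,8],36],[[-0.2,0.1,-0.2],[7,0,7],36],[[-0.2,0,-0.2],[8,0,8],36],[[-0.2,0.1,-0.1],[7,0,8],36],[[-0.2,0,-0.2],[7.6,0.2,7.3],36]]
```

Call:
{"op": "step_arm", "data": {
  "rows": [
    [[-0.2,0,-0.2],[9,0,8],36],
    [[-0.2,0,-0.2],[9,0,8],36],
    [[-0.2,0,-0.2],[8,0,8],36],
    [[-0.2,0,-0.1],[6,0,6],36],
    [[-0.2,0,0],[2,0,3],36],
    [[0,0,0],[0,0,0],36],
    [[0,0,0],[0,0,0],36]
  ]
}}

```text
time: 39.1
position: [0.5695, 0.3175, 0.1528]
tool_rot: [2.133, 2.299, -0.013]
ft_force: [0.6, 0.3, -0.2]
grip_width: 0.412
```

```bash
python3 - <<'E'
from plan import *
p=plan([((.5665,.327,.104),4.9,10)],36)
from h import *
s=grab("scene"); crop(s,380,130,500,250,5,"pics/c1.png")
E
```

```text
t 39.1 n 5
[[[-0,0.1,-0.1],[2,-0,10],36],[[-0,0.1,-0.1],[2,-1,10],36],[[-0.1,0.1,-0.1],[2,-0,9],36],[[-0,0.1,-0.2],[2,-1,10],36],[[-0.1,0.1,-0.1],[2,-0.1,9.8],36]]
```

View pics/c1.png

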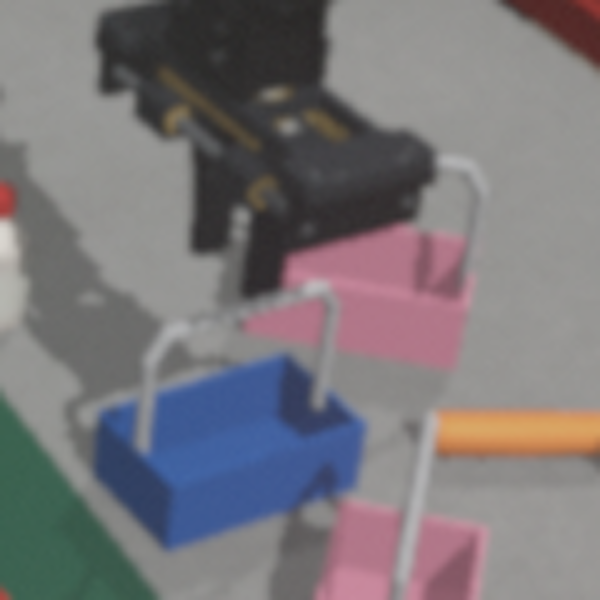

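The open fingers straddle the blue caddy's bar from above (crop (240,290)). The pink caddy is only behind in perspective. Descending.

Call:
{"op": "step_arm", "data": {
  "rows": [
    [[0,0.1,-0.1],[3,-1,8],36],
    [[0,0.1,-0.1],[3,-1,9],36],
    [[0,0.1,-0.1],[2,-1,9],36],
    [[0,0.1,-0.1],[2,0,9],36],
    [[0,0,0],[0,0,8],36],
    [[0,0,0],[0,0,5],36],
    [[0,0,0],[0,0,0],36]
  ]
}}

```text
time: 39.73
position: [0.5662, 0.3262, 0.1001]
tool_rot: [2.13, 2.308, -0.005]
ft_force: [0.7, -0.8, 0.0]
grip_width: 0.41
```

```bash
python3 - <<'E'
from plan import *
p=plan([((.5665,.327,.104),4.9,10)],36)
E
```

```text
t 39.73 n 1
[[[-0.1,0.1,-0.3],[0.8,0.3,-3.9],36]]
```

Call:
{"op": "step_arm", "data": {
  "rows": [
    [[0,0,-0.3],[0.5,0.3,-3],20],
    [[0,0,0],[0,0,0],2],
    [[0,0,0],[0,0,0],2],
    [[0,0,0],[0,0,0],2],
    [[0,0,0],[0,0,0],2],
    [[0,0,0],[0,0,0],2]
  ]
}}

```text
time: 40.23
position: [0.5672, 0.3269, 0.1043]
tool_rot: [2.124, 2.314, -0.003]
ft_force: [-0.5, -0.8, -1.4]
grip_width: 0.07
```

Call:
{"op": "step_arm", "data": {
  "rows": [
    [[0,0,0],[0,0,-10],2],
    [[0,0,0],[0,0,-20],2],
    [[0,0,0],[0,0,-25],2],
    [[0,0,0],[0,0,-25],2],
    [[0,0,0],[0,0,-15],2],
    [[0,0,0],[0,0,-5],2],
    [[0,0,0],[0,0,0],2],
    [[0,0,0],[0,0,0],2]
  ]
}}

```text
time: 40.9
position: [0.5656, 0.3259, 0.2093]
tool_rot: [-2.124, -2.315, 0.009]
ft_force: [-0.0, -0.1, -2.1]
grip_width: 0.07
```

```bash
python3 - <<'E'
from plan import *
from h import *
s=grab("scene"); crop(s,370,100,500,250,4,"pics/c2.png")
p=plan([((.53,.10,.21),0,30),((.45,-.20,.21),-9,30)],2)
E
```

```text
t 40.95 n 19
[[[-0,0,0.6],[-28,-7,0],2],[[-0,0,0.6],[-28,-6,0],2],[[-0,0,0.6],[-27,-7,0],2],[[-0.1,0.1,0.6],[-28,-6,0],2],[[-0,0,0.6],[-28,-5,0],2],[[-0.1,0.1,0.6],[-28,-6,0],2],[[-0,0,0.7],[-29,-5,-0],2],[[-0.1,0.1,0.6],[-27.8,-4.5,-0.2],2],[[0,-0,0.8],[-27,-7,-0],2],[[0,-0,0.8],[-28,-7,-0],2],[[0,-0,0.8],[-27,-7,-0],2],[[0,-0,0.8],[-28,-6,-0],2]]
[[[0,-0,0.8],[-27,-6,-0],2],[[0,-0,0.8],[-28,-5,-0],2],[[0,-0,0.8],[-28,-5,-0],2],[[0,-0,0.9],[-28,-5,-0],2],[[0,-0,0.8],[-27,-4,-0],2],[[0,-0,0.9],[-28,-4,-0],2],[[0,-0,0.8],[-28.5,-2.9,-0.2],2]]
```

View pics/c2.png

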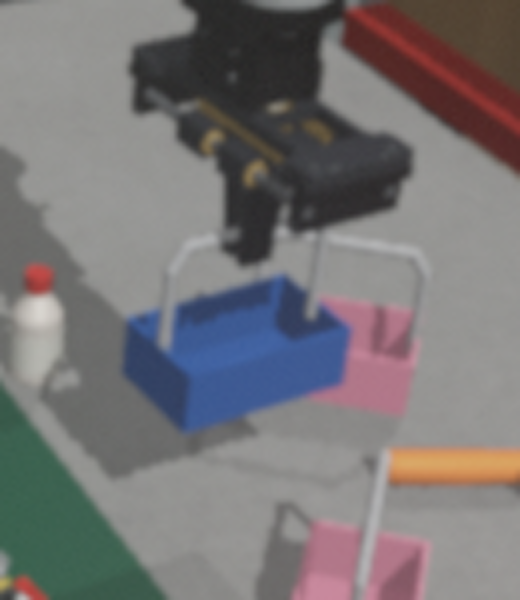

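The blue caddy hangs level from the gripper. Carrying it above the sockets to the front of the hook.

Call:
{"op": "step_arm", "data": {
  "rows": [
    [[0,0,0.6],[-20,-5,0],2],
    [[0,0,0.6],[-28,-6,0],2],
    [[0,0,0.6],[-28,-7,0],2],
    [[0,0,0.6],[-28,-6,0],2],
    [[0,0,0.6],[-28,-5,0],2],
    [[0,0,0.6],[-28,-6,0],2],
    [[0,0,0.7],[-28,-6,0],2],
    [[0,0,0.7],[-28,-6,0],2],
    [[0,0,0.8],[-28,-7,0],2],
    [[0,0,0.8],[-28,-7,0],2],
    [[0,0,0.8],[-28,-7,0],2]
  ]
}}

```text
time: 41.87
position: [0.4948, 0.0176, 0.1938]
tool_rot: [-2.244, -2.168, 0.034]
ft_force: [0.4, -0.7, -1.8]
grip_width: 0.068
```

```bash
python3 - <<'E'
from plan import *
p=plan([((.445,-.27,.20),-12.6,28)],2)
E
```

```text
t 41.87 n 11
[[[-0.2,0,1],[-26,-4,-0],2],[[-0.2,0,1],[-27,-3,-1],2],[[-0.1,0,1],[-26,-3,-0],2],[[-0.2,0,1],[-26,-2,-1],2],[[-0.1,0,0.9],[-27,-2,-0],2],[[-0.2,0,1],[-26,-1,-1],2],[[-0.1,0,0.9],[-27,-1,-0],2],[[-0.2,0.1,1],[-26,-0,-1],2],[[-0.1,0,0.9],[-27,-0,-0],2],[[-0.2,0.1,1],[-27,0,-1],2],[[-0.1,0,0.9],[-26,0.9,-0.2],2]]
```

Call:
{"op": "step_arm", "data": {
  "rows": [
    [[-0.2,0,1],[-26,-4,-3],2],
    [[-0.2,0,1],[-27,-3,-3],2],
    [[-0.2,0,1],[-26,-3,-2],2],
    [[-0.2,0,1],[-26,-2,-2],2],
    [[-0.2,0,1],[-27,-2,-1],2],
    [[-0.2,0,1],[-26,-1,-1],2],
    [[-0.2,0,1],[-27,-1,-1],2],
    [[-0.1,0,1],[-24,0,-1],2],
    [[-0.1,0,0.9],[-16,0,0],2],
    [[0,0,0.5],[-8,0,0],2],
    [[0,0,0],[0,0,0],2],
    [[0,0,0],[0,0,0],2]
  ]
}}

```text
time: 42.87
position: [0.4378, -0.2291, 0.1952]
tool_rot: [-2.437, -1.954, 0.028]
ft_force: [0.5, 0.8, -2.1]
grip_width: 0.068
```

```bash
python3 - <<'E'
from plan import *
p=plan([((.445,-.308,.185),-12.6,10)],2)
from h import *
d=grab("top"); P=world(d); crop(d,430,130,570,270,4,"pics/c3.png")
E
```

```text
t 42.87 n 8
[[[-0.2,0,0],[-9,3,1],2],[[-0.2,0,0],[-10,3,1],2],[[-0.2,0,0],[-9,3,2],2],[[-0.2,0,0],[-10,3,1],2],[[-0.2,0,0],[-9,3,1],2],[[-0.1,0.1,0],[-10,3,2],2],[[-0.2,0,0],[-9,3,1],2],[[-0.1,0.1,0],[-9.4,3.3,1.1],2]]
```

View pics/c3.png

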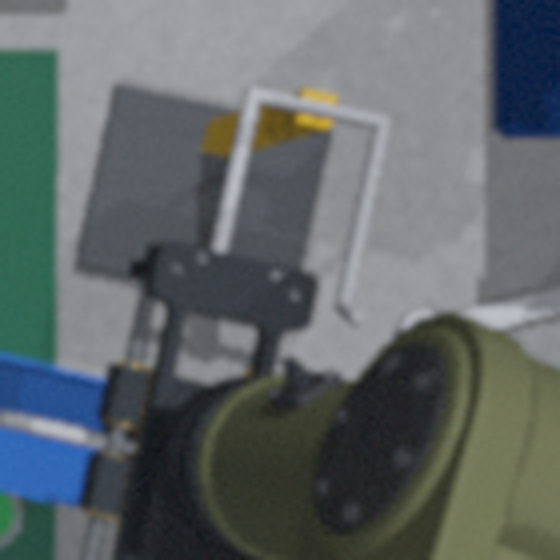

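The hook's prongs are clear; the caddy is at left in front of them. Continuing to the lined-up position.

Call:
{"op": "step_arm", "data": {
  "rows": [
    [[-0.2,0,0],[-11,3,1],2],
    [[-0.2,0,0],[-11,3,1],2],
    [[-0.2,0,0],[-11,3,1],2],
    [[-0.2,0,0],[-11,3,1],2],
    [[-0.2,0,0],[-11,3,1],2],
    [[-0.1,0,0],[-10,3,1],2],
    [[0,0,0],[-6,3,1],2],
    [[0,0,0],[-2,0,0],2],
    [[0,0,0],[0,0,0],2],
    [[0,0,0],[0,0,0],2]
  ]
}}

```text
time: 43.75
position: [0.4453, -0.3094, 0.1867]
tool_rot: [-2.442, -1.973, 0.006]
ft_force: [0.0, 0.3, -1.9]
grip_width: 0.072
```

```bash
python3 - <<'E'
from plan import *
p=plan([((.445,-.308,.185),-12.6,10)],2)
from h import *
d=grab("scene"); crop(d,110,170,260,320,4,"pics/c4.png")
E
```

```text
t 43.75 n 1
[[[-0.2,0.1,0.5],[1.3,-0.6,1.7],2]]
```

View pics/c4.png

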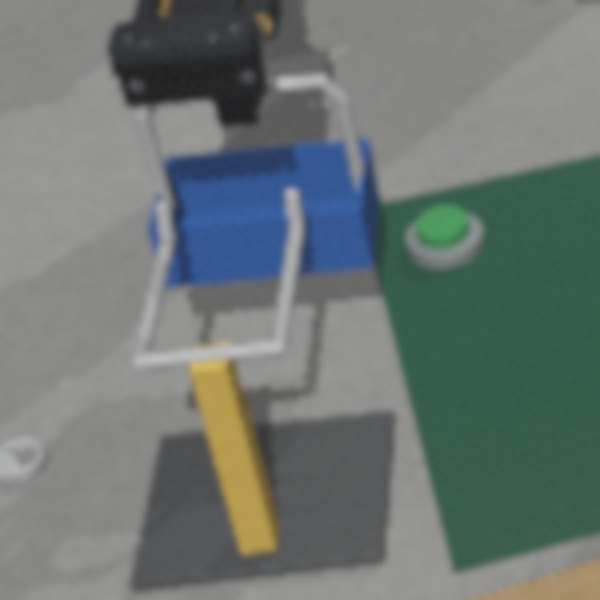

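Caddy and prongs are lined up (lateral error about 1 mm), with the bar at about 197 mm, above the 172 mm tips. Advancing along the hook's x.

Call:
{"op": "step_arm", "data": {
  "rows": [
    [[0,0,0.4],[0,8,0],2],
    [[0,0,0],[0,12,0],2],
    [[0,0,0],[0,12,0],2],
    [[0,0,0],[0,12,0],2],
    [[0,0,0],[0,12,0],2],
    [[0,0,0],[0,12,0],2],
    [[0,0,0],[0,10,0],2],
    [[0,0,0],[0,5,0],2],
    [[0,0,0],[0,0,0],2],
    [[0,0,0],[0,0,0],2]
  ]
}}

```text
time: 44.63
position: [0.5358, -0.3221, 0.1872]
tool_rot: [-2.446, -1.972, 0.001]
ft_force: [-0.6, -0.5, -1.7]
grip_width: 0.069
```

```bash
python3 - <<'E'
from plan import *
p=plan([((.562,-.3344,.187),-12.6,10)],2)
from h import *
d=grab("scene"); crop(d,110,170,260,320,4,"pics/c5.png")
E
```

```text
t 44.63 n 3
[[[-0,0,0.1],[-2,9,0],2],[[-0,0,0.1],[-2,10,0],2],[[-0,0,0.1],[-2.4,9.2,0.1],2]]
```

View pics/c5.png

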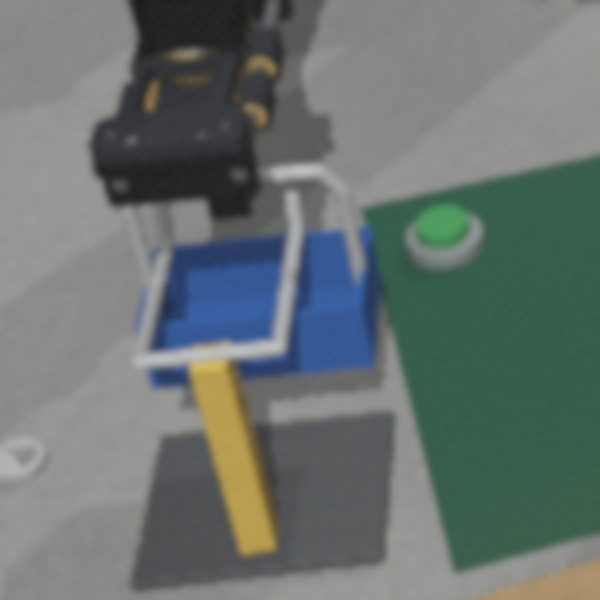

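Both prongs pass through the arch, and the tips are clear below the bar. Finishing the advance with a 6 mm sideways correction.

Call:
{"op": "step_arm", "data": {
  "rows": [
    [[0,0,0],[-2,9,0],2],
    [[0,0,0],[-2,9,0],2],
    [[0,0,0],[-2,6,0],2],
    [[0,0,0],[0,2,0],2],
    [[0,0,0],[0,0,5],2],
    [[0,0,0],[0,0,8],2],
    [[0,0,0],[0,0,7],2],
    [[0,0,0],[0,0,3],2],
    [[0,0,0],[0,0,0],2]
  ]
}}

```text
time: 45.43
position: [0.5602, -0.3353, 0.1614]
tool_rot: [-2.447, -1.968, 0.004]
ft_force: [-0.6, 0.3, -2.3]
grip_width: 0.071
```

```bash
python3 - <<'E'
from plan import *
p=plan([((.562,-.3344,.147),-12.6,10)],2)
from h import *
d=grab("scene"); crop(d,110,170,260,320,4,"pics/c6.png")
E
```

```text
t 45.43 n 2
[[[-0.1,0,0.1],[1,1,7],2],[[-0,0.1,0.1],[0.3,0.5,7.4],2]]
```

View pics/c6.png

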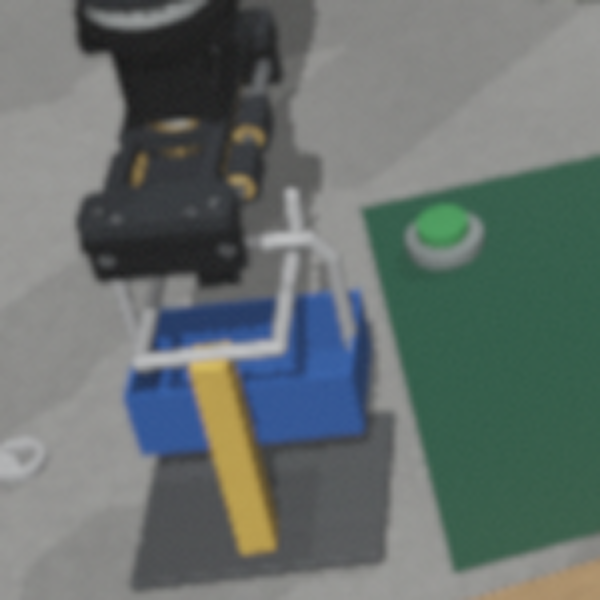

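Call:
{"op": "step_arm", "data": {
  "rows": [
    [[0,0,0],[0.5,0.5,5],2],
    [[0,0,0],[0,0,5],2],
    [[0,0,0],[0,0,3],2],
    [[0,0,0],[0,0,2],2],
    [[0,0,0],[0,0,0],2]
  ]
}}

```text
time: 45.9
position: [0.561, -0.3351, 0.1467]
tool_rot: [2.448, 1.968, -0.004]
ft_force: [0.4, 0.5, 0.6]
grip_width: 0.071
```

The hook carries the weight now (the wrist reading lost its -2 N). Opening and rising.

Call:
{"op": "step_arm", "data": {
  "rows": [
    [[0,0,0],[0,0,0.5],2],
    [[0,0,0],[0,0,0],26],
    [[0,0,0],[0,0,0],26],
    [[0,0,0],[0,0,0],26],
    [[0,0,0],[0,0,0],26],
    [[0,0,0],[0,0,-8],26],
    [[0,0,0],[0,0,-15],26],
    [[0,0,0],[0,0,-25],26],
    [[0,0,0],[0,0,-30],26],
    [[0,0,0],[0,0,-20],26]
  ]
}}

```text
time: 46.73
position: [0.5592, -0.3339, 0.2448]
tool_rot: [-2.443, -1.965, 0.007]
ft_force: [0.4, -0.6, 0.8]
grip_width: 0.298
```

```bash
python3 - <<'E'
from plan import *
p=plan([((.40,-.215,.20),-12.6,30),((.39,-.2,.07),-27,25)],0)
from h import *
d=grab("scene"); crop(d,110,170,260,320,4,"pics/c7.png")
E
```

```text
t 46.73 n 13
[[[-0.1,-0,0],[12,-26,7],0],[[-0.1,-0,0],[11,-26,6],0],[[-0,-0,0],[12,-25,7],0],[[-0.1,-0,0.1],[12,-26,6],0],[[-0,-0,0],[12,-26,7],0],[[-0.1,-0,0.1],[11,-26,6],0],[[-0,-0,0],[11.9,-25.8,6.6],0],[[-0,-0,2.4],[2,-2,22],0],[[-0,-0,2.4],[2,-2,21],0],[[-0,-0,2.4],[2,-3,22],0],[[-0,-0,2.4],[2,-2,22],0],[[-0,-0,2.4],[1,-3,21],0]]
[[[-0.1,-0,2.4],[2,-2.2,22],0]]
```

View pics/c7.png

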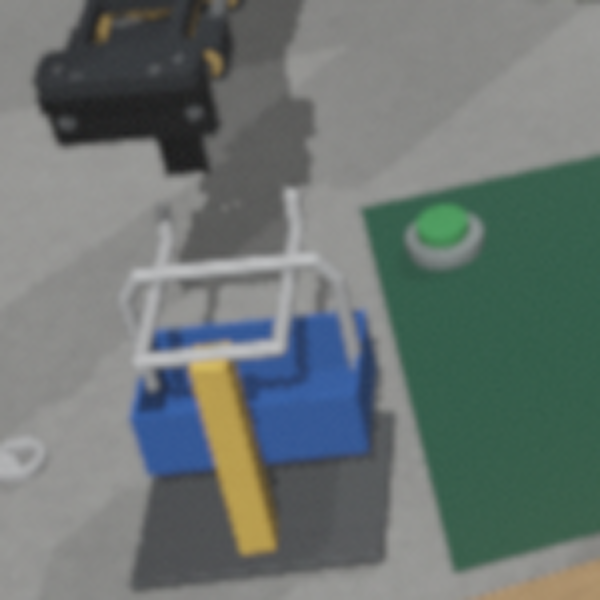

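The caddy hangs by its bar over both prongs. Before pressing the button I'll move away and check everything.

Call:
{"op": "step_arm", "data": {
  "rows": [
    [[0,0,0],[8,-20,0],0],
    [[0,0,0],[12,-26,3],0],
    [[0,0,0],[12,-26,5],0],
    [[0,0,-3],[12,-26,5],0],
    [[0,0,-4],[12,-26,5],0],
    [[0,0,-4],[11,-20,5],0],
    [[0,0,-4],[6,-12,5],0],
    [[0,0,-3],[2,-4,5],0],
    [[0,0,0],[0,0,0],0],
    [[0,0,0],[0,0,0],0]
  ]
}}

```text
time: 47.62
position: [0.414, -0.2308, 0.2223]
tool_rot: [2.082, 2.329, -0.001]
ft_force: [0.5, 0.1, 0.5]
grip_width: 0.007
```

```bash
python3 - <<'E'
from plan import *
p=plan([((.386,-.1985,.06),5,20)],0)
from h import *
d=grab("scene"); cv2.imwrite("pics/d1.png",cv2.resize(d["frame"][165:325,120:420,::-1],None,fx=2.6,fy=2.6,interpolation=cv2.INTER_CUBIC))
t=grab("top"); np.savez("t3.npz",**t)
for k in '12345':
    S=socks(t,roi=(270,125,420,180))[k][:3]; print(k,S,clip(k), (sum(ray(t,*s[:2],.05) for s in S[:2])/2)[:2] if len(S)>1 else '')
P=world(t);v,u=np.mgrid[0:400,0:640]
k=(u>470)&(u<535)&(v>150)&(v<215)&(P[...,2]>.158)&(P[...,2]<.168); Q=P[k]
print(k.sum(),np.median(Q,0)); l=cv2.fitLine(Q[:,:2].astype(np.float32),cv2.DIST_HUBER,0,.001,.001).ravel(); print(l,np.degrees(np.arctan2(l[1],l[0])))
E
```

```text
t 47.62 n 9
[[[0.1,0.1,0.2],[4,-3,18],0],[[0.1,0.1,0.2],[4,-3,18],0],[[0.1,0.1,0.1],[4,-3,18],0],[[0.1,0.1,0.2],[4,-2,18],0],[[0.1,0.1,0.1],[4,-3,18],0],[[0,0.1,0.2],[4,-3,18],0],[[0.1,0.1,0.1],[4,-3,18],0],[[0,0,0.2],[4,-3,18],0],[[0.1,0.1,0.1],[4,-2.4,17.9],0]]
1 [(np.float64(297.38), np.float64(148.38), 26), (np.float64(299.05), np.float64(160.35), 20)] [0.6348588 0.1227152] [0.6378002  0.12262589]
2 [(np.float64(316.41), np.float64(145.06), 34), (np.float64(318.33), np.float64(157.7), 27)] [0.64287528 0.07538912] [0.64576823 0.07541215]
3 [(np.float64(285.3), np.float64(159.21), 33), (np.float64(335.27), np.float64(141.27), 30), (np.float64(337.43), np.float64(154.47), 30)] [0.65089176 0.02806304] [0.64836034 0.09300363]
4 [(np.float64(356.76), np.float64(151.95), 62), (np.float64(354.62), np.float64(137.7), 61)] [ 0.65890824 -0.01926304] [ 0.66310826 -0.01875629]
5 [(np.float64(376.35), np.float64(149.49), 57), (np.float64(373.92), np.float64(134.37), 51)] [ 0.66692472 -0.06658912] [ 0.67081641 -0.06642063]
182 [ 0.56078054 -0.32933366  0.16090539]
[ 0.2281444   0.9736273   0.5636241  -0.32447428] 76.81215
```

View pics/d1.png

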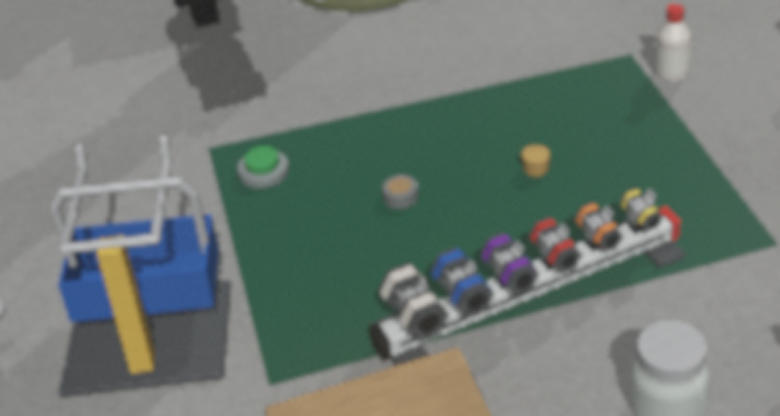

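Checks: all six sockets are level in their clips, in size order from the red end (1–5 within 1 mm sideways, and along the axis within the ±3 mm the waist allows). The caddy bar lies on both prongs (top at 161 mm). The bystanders are in place. Now the button.

Call:
{"op": "step_arm", "data": {
  "rows": [
    [[0.1,0.1,0.2],[5,-4,18],0],
    [[0.1,0.1,0.2],[5,-4,18],0],
    [[0.1,0.1,0.2],[5,-4,20],0],
    [[0.1,0.1,0.2],[5,-3,20],0],
    [[0.1,0.1,0.2],[5,-3,20],0],
    [[0,0.1,0.2],[5,-3,18],0],
    [[0.1,0.1,0],[3,-2,14],0],
    [[0,0,0],[1,-1,8],0],
    [[0,0,0],[0,0,0],0],
    [[0,0,0],[0,0,0],0]
  ]
}}

```text
time: 48.55
position: [0.3981, -0.2036, 0.0848]
tool_rot: [2.123, 2.302, 0.012]
ft_force: [0.2, -1.0, 0.4]
grip_width: 0.005
```

```bash
python3 - <<'E'
from plan import *
p=plan([((.386,-.1985,.035),5,10)],0)
E
```

```text
t 48.55 n 6
[[[0.1,0,-0.1],[1,-2,8],0],[[0.1,0,-0.1],[1,-2,9],0],[[0.1,0,-0],[1,-2,8],0],[[0.1,0,-0.1],[1,-2,8],0],[[0.2,0.1,-0],[1,-2,8],0],[[0.1,0,-0.1],[1.2,-2.1,8.7],0]]
```

Call:
{"op": "step_arm", "data": {
  "rows": [
    [[0.1,0,0],[1.2,-3,8],0],
    [[0.1,0,0],[1.2,-3,9],0],
    [[0.1,0,0],[1,-3,9],0],
    [[0.1,0,0],[1,-3,9],0],
    [[0.1,0,0],[0.5,-1,6],0],
    [[0,0,0],[0,0,0],0],
    [[0,0,0],[0,0,0],0]
  ]
}}

```text
time: 49.13
position: [0.3865, -0.2015, 0.0421]
tool_rot: [2.126, 2.301, 0.003]
ft_force: [-0.6, 0.3, 1.0]
grip_width: 0.008
```

```bash
python3 - <<'E'
from plan import *
p=plan([((.386,-.1985,.034),5,10)],0)
from h import *
d=grab("scene"); crop(d,190,190,270,260,8,"pics/d2.png")
E
```

```text
t 49.13 n 1
[[[0.4,0.3,-0.5],[3,-0.4,8.1],0]]
```

View pics/d2.png

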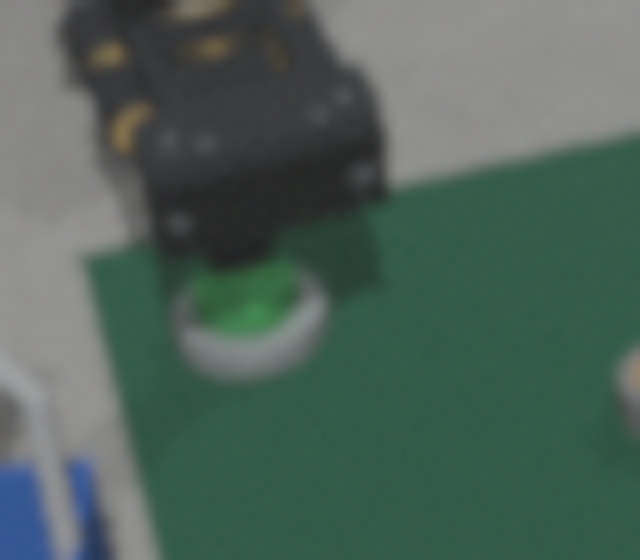

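The closed fingertips are just above the green button's centre (crop (245,270)). I'll correct 3 mm in y and press.

Call:
{"op": "step_arm", "data": {
  "rows": [
    [[0.2,0,0],[2.5,-0.4,2],0],
    [[0,0,0],[0,0,4],0],
    [[0,0,0],[0,0,4],0],
    [[0,0,0],[0,0,3],0]
  ]
}}

```text
time: 49.52
position: [0.3875, -0.1995, 0.0297]
tool_rot: [2.125, 2.3, -0.001]
ft_force: [-1.4, -0.5, 1.6]
grip_width: 0.004
```

Call:
{"op": "step_arm", "data": {
  "rows": [
    [[0,0,0],[0.5,-0.5,4],0],
    [[0,0,0],[0,0,4],0],
    [[0,0,0],[0,0,3],0]
  ]
}}

```text
time: 49.77
position: [0.3878, -0.1997, 0.0235]
tool_rot: [2.127, 2.301, -0.006]
ft_force: [-16.7, 9.5, 50.0]
grip_width: 0.005
```

Fully down: TCP at 23.5 mm means the tip is at 15.5 mm, about 6.5 mm of travel, with 50 N. Holding one row, then rising.

Call:
{"op": "step_arm", "data": {
  "rows": [
    [[0,0,0],[0,0,0.5],0],
    [[0,0,0],[0,0,0],0],
    [[0,0,0],[0,0,-10],0],
    [[0,0,0],[0,0,-20],0],
    [[0,0,0],[0,0,-30],0],
    [[0,0,0],[0,0,-30],0],
    [[0,0,0],[0,0,-30],0],
    [[0,0,0],[0,0,-20],0],
    [[0,0,0],[0,0,-10],0],
    [[0,0,0],[0,0,0],0],
    [[0,0,0],[0,0,0],0]
  ]
}}

```text
time: 50.68
position: [0.3869, -0.1971, 0.1827]
tool_rot: [2.127, 2.304, -0.007]
ft_force: [0.2, 0.4, -0.4]
grip_width: 0.007
```

```bash
python3 - <<'E'
from h import *
d=grab("scene"); cv2.imwrite("pics/e1.png",cv2.resize(d["frame"][165:325,120:420,::-1],None,fx=2.6,fy=2.6,interpolation=cv2.INTER_CUBIC))
h=cv2.cvtColor(d["frame"],cv2.COLOR_RGB2HSV); P=world(d)
m=(h[...,0]>55)&(h[...,0]<75)&(h[...,1]>150)&(h[...,2]>110); m[:200]=0;m[260:]=0;m[:,:190]=0;m[:,270:]=0
s=np.load("s0.npz"); h0=cv2.cvtColor(s["frame"],cv2.COLOR_RGB2HSV); P0=world(s)
m0=(h0[...,0]>55)&(h0[...,0]<75)&(h0[...,1]>150)&(h0[...,2]>110); m0[:200]=0;m0[260:]=0;m0[:,:190]=0;m0[:,270:]=0
print("btn z",np.nanmedian(P[m][:,2]),m.sum(),"before",np.nanmedian(P0[m0][:,2]),m0.sum())
E
```

```text
btn z nan 0 before nan 0
  return np.nanmean(a, axis, out=out, keepdims=keepdims)
```

View pics/e1.png

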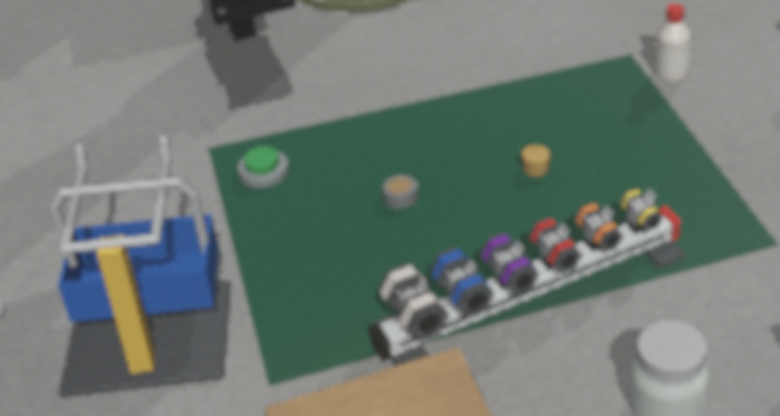

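```bash
python3 - <<'E'
from h import *
d=np.load("t0.npz"); P=world(d); h=cv2.cvtColor(d["frame"],cv2.COLOR_RGB2HSV)
r=np.hypot(P[...,0]-.386,P[...,1]+.1985)
for a in range(0,36,3):
    k=(r>=a/1e3)&(r<(a+3)/1e3); print(a,k.sum(),np.nanmedian(P[k][:,2]).round(4))
t=grab("top"); Q=world(t); k=np.hypot(Q[...,0]-.386,Q[...,1]+.1985)<.012; print("now",k.sum(),np.nanmedian(Q[k][:,2]))
t=grab("scene"); Q=world(t); k=np.hypot(Q[...,0]-.386,Q[...,1]+.2)<.012; print("scene now",k.sum(),np.nanmedian(Q[k][:,2])); s=np.load("s0.npz");Q=world(s); k=np.hypot(Q[...,0]-.386,Q[...,1]+.2)<.012; print("scene before",k.sum(),np.nanmedian(Q[k][:,2]))
E
```

```text
0 5 0.0226
3 14 0.0218
6 22 0.0226
9 31 0.0227
12 41 0.0221
15 61 0.0206
18 42 0.0117
21 75 0.0112
24 80 0.0073
27 66 0.0003
30 93 0.0003
33 101 0.0006
now 426 0.5820482685924679
scene now 123 0.18647053050187612
scene before 41 0.023178508003867934
```

The housing rim is only about 12 mm high, so the 50 N stop at 15.5 mm was the button's own end of travel. The button looks up again, at the same crop position (262,158) as before. Handing in.

```bash
python3 - <<'E'
from bench import order,status
print(status.get_state()["time"]); print(order.close_job())
E
```

```text
50.8333
the job is handed in; nothing more can be done
None
```

The job is done and handed in at 50.8 s. All six sockets were present, and I pressed each onto its own clip, size 1 (yellow) at the red end to size 6 (white) at the far end. The blue caddy hangs by its handle over both prongs. After that I pressed the green button once to its stop and let it come up.

**Sockets:** each one bottomed in its clip within about 1 mm of the expected height, with 18–36 N on the wrist. The last picture shows all six level and in order. The first press on clip 4 (purple) was blocked at 38 N because the socket sat about 2 mm too far along x; I re-aligned it and it went home.

**Caddy and bystanders:** the caddy bar's top read 161 mm against 162 mm expected. The tape, slug and glue looked unmoved.

**Button:** it travelled about 6.5 mm by the tool height and stopped hard at 50 N. The housing rim is lower (about 12 mm), so the stop was the button's own.

**Checks that disagreed or failed:**
- The top camera puts sockets 1, 2, 4 and 5 about 3–4 mm along their axis from my clip estimates. I put it at about 2 mm after allowing for viewing angle, which is inside the clip's ±3 mm play and the 6 mm limit.
- That camera check gave no usable reading for socket 3 or 6, so for those I relied on the press height, the force and the picture.
- I could not confirm the button's return with a depth reading. My colour mask found no pixels and the arm blocked the view, so that rests on the final picture only.

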